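# Close down the model spraying bench

### The job

Close down the spraying bench: first clear the spray canister's nozzle by pressing its cap fully down for a moment and letting it up again. Then hang the overspray screens that are out on the long hook one by one, the largest first at the back, each next smaller one nested in front of it and let go before the next, and hang the clip basket by its handle on the short orange hook at any time. Leave the paint jars, bottle and tins where they are.

Things in the scene. Friction and masses are not known exactly. Their poses are not given: they have to be found in the camera images.
- screen_1: blue overspray screen, largest (may be absent), loose, about 269 g: upright plate 8 mm thick, 100 mm wide, on a foot 40 mm deep, 6 mm thick. Same front and back. Origin at the centre of the underside; x normal to plate, z up. Hanging window 44 mm wide, z 76 to 124; crossbar z 124 to 138; wood grip block 20 (x) by 26 (y) mm on top, upright, z 138 to 184.
- screen_1_eye (a point): top of the window of screen_1 (peak of a shallow inverted V that settles on a bar), 124 mm above the underside; axes as the screen's.
- screen_2: green overspray screen, 2nd largest (may be absent), loose, about 250 g: upright plate 8 mm thick, 90 mm wide, on a foot 40 mm deep, 6 mm thick. Same front and back. Origin at the centre of the underside; x normal to plate, z up. Hanging window 44 mm wide, z 60 to 108; crossbar z 108 to 122; wood grip block 20 (x) by 26 (y) mm on top, upright, z 122 to 168.
- screen_2_eye (a point): top of the window of screen_2 (peak of a shallow inverted V that settles on a bar), 108 mm above the underside; axes as the screen's.
- screen_3: yellow overspray screen, 3rd largest (may be absent), loose, about 230 g: upright plate 8 mm thick, 80 mm wide, on a foot 40 mm deep, 6 mm thick. Same front and back. Origin at the centre of the underside; x normal to plate, z up. Hanging window 44 mm wide, z 44 to 92; crossbar z 92 to 106; wood grip block 20 (x) by 26 (y) mm on top, upright, z 106 to 152.
- screen_3_eye (a point): top of the window of screen_3 (peak of a shallow inverted V that settles on a bar), 92 mm above the underside; axes as the screen's.
- screen_4: red overspray screen, smallest (may be absent), loose, about 211 g: upright plate 8 mm thick, 70 mm wide, on a foot 40 mm deep, 6 mm thick. Same front and back. Origin at the centre of the underside; x normal to plate, z up. Hanging window 44 mm wide, z 28 to 76; crossbar z 76 to 90; wood grip block 20 (x) by 26 (y) mm on top, upright, z 90 to 136.
- screen_4_eye (a point): top of the window of screen_4 (peak of a shallow inverted V that settles on a bar), 76 mm above the underside; axes as the screen's.
- basket: open aluminium clip basket, loose, about 300 g: 80 mm deep (x), 90 mm wide, 45 mm tall, with tall rigid steel loop handle, 60 mm wide inside. Origin at the centre of the underside; x normal to the loop, z up. Loop open from z 48 to 118; crossbar z 118 to 132; wood grip block 20 (x) by 26 (y) mm on top, upright, z 132 to 178.
- basket_eye (a point): top of the opening of the basket's handle loop (peak of a shallow inverted V that settles on a bar), 118 mm above the underside; axes as the basket's.
- long_hook: fixed dark grey hook stand, base 110 by 130 by 12 mm, post 18 mm thick. Origin on the bench at the post axis, z up. Steel bar 10 mm thick runs level along its -x (towards the robot), top 190 mm up; past x = -165 it turns up, ending at x = -176, 12 mm above the bar's top. Screens fit 34 mm apart, first 36 mm from the post axis.
- short_hook: fixed orange hook stand, base 110 by 130 by 12 mm, post 18 mm thick. Origin on the bench at the post axis, z up. Steel bar 10 mm thick runs level along its -x (towards the robot), top 190 mm up; past x = -105 it turns up, ending at x = -116, 12 mm above the bar's top. Basket clears the post at x = -60.
- cap_top (a point): centre of the top of the white nozzle cap, 32 mm across, on a fixed green and silver spray canister 62 mm across; about 148 mm above the bench when up. Pressed straight down.
- cap (a joint): how far the nozzle cap is pressed down, m: 0 up, 0.008 at its stop. Sprung: 2.4 N to start, 7.2 N at the stop; comes up when let go.
- jar_grey: bystander, not part of the job: paint jar with black lid, 52 mm across, 60 mm tall; origin at the centre of its underside.
- jar_yellow: bystander, not part of the job: paint jar with yellow lid, 52 mm across, 60 mm tall; origin at the centre of its underside.
- jar_green: bystander, not part of the job: paint jar with white lid, 60 mm across, 70 mm tall; origin at the centre of its underside.
- thinner: bystander, not part of the job: bottle with red cap, 64 mm across, 130 mm tall; origin at the centre of its underside.
- stick_tin: bystander, not part of the job: open round steel tin, 90 mm across, 70 mm tall; origin at the centre of its underside.
- scrap_tin: bystander, not part of the job: open dark metal tray, 80 by 120 by 50 mm; origin at the centre of its underside.

How it is judged:
By the outcome, as a careful person would: the job done as asked, in the order asked, and still so for the second after the job is handed in, with the robot touching nothing.
Of screen_1, screen_2, screen_3, screen_4 only 3 to 4 are there at a start; the rules pass over those that are not, and their reading is None.
At some moment in a run one of screen_1, screen_2, screen_3, screen_4, basket may be knocked a few centimetres aside while the robot is not near it.
It also fails if it takes over 208 s, if anything falls off the work surface, if the arm or the gripper's body presses on something with over 40 N, if the wrist force passes 120 N, or if a joint passes its speed limit or range.

### The arm

A 6-joint arm with a two-finger parallel gripper is mounted at the origin on the work surface. World frame = base frame: x ahead of the robot, y to its left, z up, the work surface at z = 0. Lengths are in m, angles in rad, forces in N, time in s.
With the tool pointing down it reaches from about 0.3 to 0.775 m from the base axis. Payload 14.6 kg.
Tool frame: the origin (TCP) lies at the very end of the fingers, on their centre line; the grasp point (between the pads) lies 19 mm behind it; x points along the fingers, z is the direction in which the jaws open and shut, and the axes are right-handed (so a half turn about x gives the same grasp; the last joint's range is limited). The gripper opens to 94 mm and grips with 3 to 60 N. Pads are 16 mm wide; open, the fingers measure 119 mm over their backs; the gripper's body (75 mm by 177 mm) begins 78 mm behind the grasp point.
Start: joints at [-1.383, 0.3, 1.521, -0, 1.321, -0.067], TCP at [0.139, -0.532, 0.205] pointing down, gripper open.
Joint ranges: [-3.03, 3.03], [-0.79, 2.21], [0.23, 2.52], [-1.04, 4.18], [0, 3.07], [-2.55, 2.55]. Speed limits (rad/s): [2.22, 2.22, 2.57, 3.14, 3.14, 3.14].

### API

Orientations are given as [roll, pitch, yaw] about the fixed x, y, z axes, in that order (R = Rz(yaw) Ry(pitch) Rx(roll)).
In Python, from station import ctrl gives the robot as it stands. The module is installed in compiled form; this text tells all that it offers.
- The arm moves only by the tool servo_tool, never from a script. Its argument "motion" is one flat list of numbers, 4 for each row, row after row: the shift along the tool's x, y, z in mm, then the turn about the tool's x in degrees. In form: [dx, dy, dz, roll, dx, dy, dz, roll, ...]. A call has 1 to 20 rows; each row is the pose to reach, as a shift and turn from the pose commanded when the call began, along the tool's axes at that moment; what a row does not reach only later rows make up. A row lasts 1/8 s, in which the tool goes at most 62.5 mm and 10.7 degrees, less where a joint would pass 70% of its speed; a pose out of reach is approached as far as the arm can. A call with a gripper value outside its range is refused whole. "gripper" is the opening, from 0 (shut) to 1 (fully open), set as the call begins (left out, the last holds). The fingers move at their own pace and stop on an object; "force" is the grip in N (left out, the last holds). Time passes only in rows, so rows that repeat a pose let the fingers close. It gives the time, the measured TCP pose, the force and the opening at its end, in the units of the state.
- ctrl.get_obs(): the state, without advancing time (a new reading comes with each control period).
- ctrl.camera(name): name is "scene" or "side" or "wrist"; returns a dict with "color" (400x640x3 uint8, red, green, blue), "z_map" (400x640 float32, m along the optical axis (not along the pixel's ray), 0 where there is no reading), "fx", "fy", "cx", "cy" (pixels), "dist_coeffs" ([k1, k2, p1, p2, k3] as OpenCV has them; the pictures are not rectified), "rvec" (rotation vector, rad) and "tvec" (3), from world to camera coordinates, as OpenCV has them. Camera axes: x right, y down, z forward; pixel columns grow to the right and rows downward; lengths in m; the calibration is good to about 2 mm. A picture is of the moment at which its call begins.
- ctrl.hand_in(): hands the job in, once; it reports no verdict.
The state is a dict: "time_s": time; "qpos": joint angles; "joint_vel": joint speeds; "tau": joint torques, N m; "ee_pos": TCP position; "eef_rot": TCP orientation; "force": force on the tool from outside, world axes, zero at the start; "moment": the same for the moment, N m; "grip_width": finger opening in m.
Only numpy, scipy, OpenCV 4.12 (cv2) and the standard library are available. Lean on these libraries where they do the work, as an engineer would, in place of code of your own. Each camera call takes 0.05 s, during which the arm holds its last target.

## Working session

There is one attempt and no reset: what is moved stays moved. The work goes in short steps, Python scripts to look and compute and a tool call to move; the robot and the scene stay as the last step left them, time stands still between calls to the robot, and variables do not carry over. Pictures are saved under pics/ and viewed, and the job is handed in when it is done.

Besides the shell and the picture viewer there is one more tool, called after "Call:" in YAML: its name, and indented under it one key for each argument. servo_tool: Moves the arm, as the interface text tells. Its arguments: {"type":"object","properties":{"motion":{"type":"array","items":{"type":"number"}},"gripper":{"type":"number"},"force":{"type":"number"}},"required":["motion"]}

```bash
mkdir -p pics; cat > h.py <<'E'
import numpy as np, cv2
from station import ctrl
from scipy.spatial.transform import Rotation as R
def cam(n):
    c=ctrl.camera(n); c['K']=np.array([[c['fx'],0,c['cx']],[0,c['fy'],c['cy']],[0,0,1.]]); c['D']=np.array(c['dist_coeffs'],float)
    c['R']=cv2.Rodrigues(np.array(c['rvec'],float))[0]; c['t']=np.array(c['tvec'],float).ravel(); return c
def save(c,n): cv2.imwrite('pics/'+n,cv2.cvtColor(c['color'],cv2.COLOR_RGB2BGR))
def cloud(c):
    z=c['z_map']; v,u=np.mgrid[0:400,0:640]
    p=cv2.undistortPoints(np.stack([u.ravel(),v.ravel()],1).astype(np.float64)[:,None],c['K'],c['D'])[:,0]
    P=np.c_[p,np.ones(len(p))]*z.ravel()[:,None]
    W=(P-c['t'])@c['R']; W[z.ravel()==0]=np.nan
    return W.reshape(400,640,3)
E
python3 - <<'E'
from h import *
o=ctrl.get_obs(); print({k:np.round(v,3) for k,v in o.items()})
for n in('scene','side','wrist'):
    c=cam(n); save(c,n+'0.png'); print(n,-c['R'].T@c['t'],c['D'], (c['z_map']>0).mean())
E
```

```text
{'time_s': np.float64(0.0), 'qpos': array([-1.383,  0.3  ,  1.522, -0.   ,  1.321, -0.067]), 'joint_vel': array([ 0.001, -0.   ,  0.002, -0.001,  0.   , -0.002]), 'tau': array([ 2.0000e-03, -5.3181e+01, -3.5274e+01,  7.1000e-02,  2.4000e-02,
       -0.0000e+00]), 'ee_pos': array([ 0.139, -0.532,  0.205]), 'eef_rot': array([3.093, 1.57 , 1.777]), 'force': array([-0.176, -0.032, -0.08 ]), 'moment': array([0.013, 0.   , 0.003]), 'grip_width': np.float64(0.094)}
scene [ 1.18537036 -0.45887117  1.25601242] [-0.05695889  0.          0.          0.          0.        ] 0.99575390625
side [0.17981257 0.53463199 0.90161721] [-0.06875394  0.          0.          0.          0.        ] 0.99609765625
wrist [ 0.21523583 -0.51133715  0.38398588] [0.01694635 0.         0.         0.         0.        ] 0.99616796875
```

View pics/scene0.png

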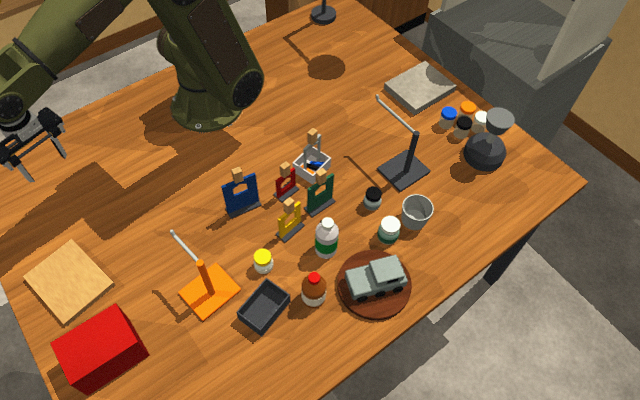

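View pics/side0.png

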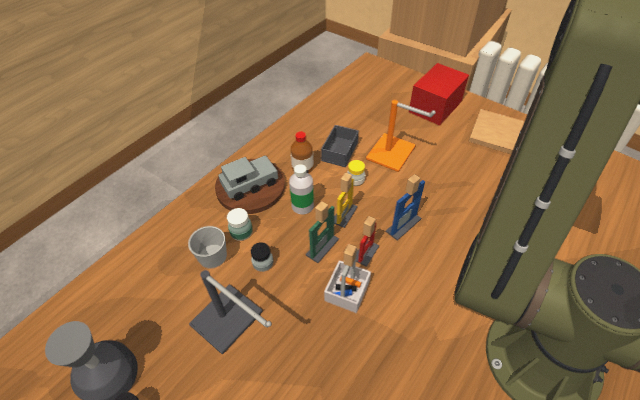

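View pics/wrist0.png

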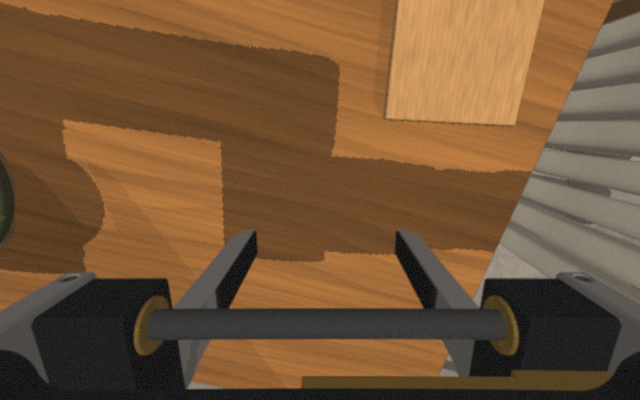

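Scene: blue at (240,192), red (286,180), green (320,190), yellow (290,218), basket (312,163), canister (327,238), orange hook (205,270), grey hook (405,150). All four screens are out. Next I measure them with the depth clouds.

```bash
cat > m.py <<'E'
from h import *
def pts(names=('scene','side')):
    out=[]
    for n in names:
        c=cam(n); W=cloud(c); hsv=cv2.cvtColor(c['color'],cv2.COLOR_RGB2HSV)
        out.append((W.reshape(-1,3),hsv.reshape(-1,3).astype(int)))
    return out
HUE={'s1':(105,125),'s2':(62,88),'s3':(20,30),'s4':(0,6)}
E
python3 - <<'E'
from m import *
P=pts()
import pickle; pickle.dump(P,open('p0.pkl','wb'))
# top-down height map/ colour map
S=1000
img=np.zeros((800,700,3),np.uint8); H=np.zeros((800,700))
for W,h in P:
    ok=(W[:,2]>0.01)&(W[:,2]<0.3)&(W[:,0]>0.2)&(W[:,0]<0.9)&(W[:,1]>-.45)&(W[:,1]<.35)
    for w,c in zip(W[ok],h[ok]):
        r=int((.35-w[1])*S); q=int((w[0]-.2)*S)
        if 0<=r<800 and 0<=q<700 and w[2]>H[r,q]: H[r,q]=w[2]; img[r,q]=c
b=cv2.cvtColor(img,cv2.COLOR_HSV2BGR)
b=cv2.dilate(b,np.ones((3,3)))
for k in range(0,8): cv2.putText(b,'%.2f'%(.35-k*.1),(0,k*100+5),0,.4,(255,255,255)); cv2.line(b,(0,k*100),(700,k*100),(60,60,60)); 
for k in range(0,7): cv2.putText(b,'%.1f'%(.2+k*.1),(k*100,795),0,.4,(255,255,255)); cv2.line(b,(k*100,0),(k*100,800),(60,60,60))
cv2.imwrite('pics/top0.png',cv2.resize(b,(525,600),interpolation=cv2.INTER_AREA))
E
```

```text
(no output)
```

View pics/top0.png

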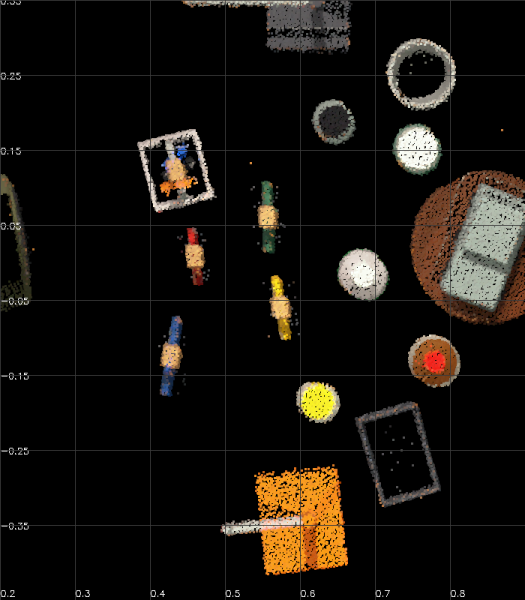

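```bash
cat > meas.py <<'E'
from m import *
TOP={'s1':.184,'s2':.168,'s3':.152,'s4':.136,'b':.178}
def screen(P,k,near,r=.075,zoff=0):
    """grip top (x,y,z) and normal yaw"""
    A=np.vstack([w for w,_ in P]); C=np.vstack([h for _,h in P])
    d=np.hypot(A[:,0]-near[0],A[:,1]-near[1])<r
    T=TOP[k]+zoff
    t=d&(abs(A[:,2]-T)<.006)
    med=np.median(A[t],0); t&=np.hypot(A[:,0]-med[0],A[:,1]-med[1])<.025
    a=A[t][:,:2]; rect=cv2.minAreaRect(a.astype(np.float32)*1000)
    ctr=a.mean(0); cz=np.median(A[t][:,2])
    yaw=np.nan;pc=None
    if k!='b':
        lo,hi=HUE[k]; m=d&(C[:,0]>=lo)&(C[:,0]<=hi)&(C[:,1]>110)&(A[:,2]>T-.175+zoff*0)&(A[:,2]>.02)&(A[:,2]<T-.05)
        q=A[m][:,:2]; 
        if len(q)>30:
            l=cv2.fitLine(q.astype(np.float32),cv2.DIST_HUBER,0,.001,.001).ravel()
            yaw=np.arctan2(-l[0],l[1]); yaw=(yaw+np.pi/2)%np.pi-np.pi/2; pc=q.mean(0)
            s=(q-l[2:])@l[:2]; pc=(l[2:]+l[:2]*(np.percentile(s,1)+np.percentile(s,99))/2, np.ptp(np.percentile(s,[1,99])))
    return ctr,cz,rect,yaw,pc,t.sum()
E
python3 - <<'E'
from meas import *
import pickle; P=pickle.load(open('p0.pkl','rb'))
np.set_printoptions(precision=4,suppress=True)
for k,n in {'s1':(.427,-.122),'s2':(.558,.06),'s3':(.575,-.058),'s4':(.458,.008),'b':(.433,.122)}.items():
    c,cz,re,yaw,pc,nn=screen(P,k,n); print(k,c,round(cz,4),'rect',re[0],np.round(re[1],1),round(re[2],1),'yaw',round(np.degrees(yaw),1),pc,nn)
A=np.vstack([w for w,_ in P]);C=np.vstack([h for _,h in P])
# basket rim
m=(np.hypot(A[:,0]-.433,A[:,1]-.122)<.075)&(abs(A[:,2]-.043)<.005); print('basket rim',cv2.minAreaRect(A[m][:,:2].astype(np.float32)*1000),m.sum())
# cap
m=(np.hypot(A[:,0]-.685,A[:,1]+.015)<.04)
print('cap zmax',np.percentile(A[m][:,2],[90,99,100])); m&=(abs(A[:,2]-.148)<.006); print('cap',A[m].mean(0),cv2.minEnclosingCircle(A[m][:,:2].astype(np.float32)),m.sum())
for nm,n,lim in(('long',(.55,.33),.25),('short',(.6,-.36),.2)):
    m=(np.hypot(A[:,0]-n[0],A[:,1]-n[1])<lim)&(A[:,2]>.165)&(A[:,2]<.23)
    q=A[m]; l=cv2.fitLine(q[:,:2].astype(np.float32),cv2.DIST_HUBER,0,.001,.001).ravel(); s=(q[:,:2]-l[2:])@l[:2]
    print(nm,'dir',np.degrees(np.arctan2(l[1],l[0])),'ends',[l[2:]+l[:2]*e for e in np.percentile(s,[0.5,99.5])],'z',np.percentile(q[:,2],[5,50,80,95,99]),len(q), 'perp', np.percentile((q[:,:2]-l[2:])@np.array([-l[1],l[0]]),[2,98]))
    b=(np.hypot(A[:,0]-n[0],A[:,1]-n[1])<lim)&(abs(A[:,2]-.012)<.003)
    if nm=='short': b&=(C[:,1]>150)&(C[:,0]<25)&(A[:,1]<-.27)
    else: b&=(C[:,1]<70)&(A[:,0]>.5)&(A[:,1]>.27)
    print(' base',cv2.minAreaRect(A[b][:,:2].astype(np.float32)*1000),b.sum())
E
```

```text
s1 [ 0.4281 -0.1248] 0.1834 rect (429.7522888183594, -124.39849853515625) [29.8 25.4] 81.0 yaw -7.5 (array([ 0.4293, -0.125 ]), np.float64(0.10197953949891164)) 151
s2 [0.556  0.0607] 0.1675 rect (557.2758178710938, 60.149070739746094) [28.3 25.5] 88.3 yaw 1.3 (array([0.5614, 0.0576]), np.float64(0.08693802351664849)) 148
s3 [ 0.5739 -0.0595] 0.1517 rect (574.0936279296875, -60.28910827636719) [22.9 28.4] 14.4 yaw 12.1 (array([ 0.5753, -0.06  ]), np.float64(0.08282136294817641)) 143
s4 [0.4594 0.0087] 0.1356 rect (459.801513671875, 7.858939170837402) [21.5 29.5] 5.7 yaw 8.9 (array([0.4595, 0.0084]), np.float64(0.07366106872248546)) 140
b [0.4336 0.1236] 0.1778 rect (435.0733947753906, 120.86228942871094) [22.6 32.4] 18.0 yaw nan None 166
basket rim ((435.1885070800781, 122.37673950195312), (80.86174011230469, 97.0600814819336), 14.843914985656738) 475
cap zmax [0.1433 0.1506 0.1537]
cap [ 0.6833 -0.0163  0.1478] ((0.682858407497406, -0.017552129924297333), 0.019118569791316986) 211
long dir 57.900192 ends [array([0.4194, 0.119 ]), array([0.5847, 0.3826])] z [0.1704 0.1889 0.1913 0.1935 0.2019] 998 perp [-0.0572  0.0974]
 base ((673.9773559570312, 343.89678955078125), (138.5243377685547, 244.2901153564453), 86.0910415649414) 2674
short dir 6.845799 ends [array([ 0.4968, -0.3565]), array([ 0.621 , -0.3416])] z [0.1719 0.1883 0.1909 0.1964 0.2017] 474 perp [-0.0099  0.0099]
 base ((560.5253295898438, -407.816162109375), (291.9057922363281, 232.3489990234375), 83.07856750488281) 2111
```

```bash
python3 - <<'E'
from meas import *
import pickle; P=pickle.load(open('p0.pkl','rb'))
np.set_printoptions(precision=4,suppress=True)
for i in (0,1,None):
  A=np.vstack([w for w,_ in P]) if i is None else P[i][0]
  for nm,box in (('long',(.4,.75,.25,.48)),('short',(.45,.75,-.43,-.28))):
    m=(A[:,0]>box[0])&(A[:,0]<box[1])&(A[:,1]>box[2])&(A[:,1]<box[3])
    q=A[m&(A[:,2]>.183)&(A[:,2]<.23)]
    l=cv2.fitLine(q[:,:2].astype(np.float32),cv2.DIST_HUBER,0,.001,.001).ravel(); l=l if l[0]>0 else l*np.r_[-1,-1,1,1]; s=(q[:,:2]-l[2:])@l[:2]
    print(i,nm,'dir',np.degrees(np.arctan2(l[1],l[0])),'ends',[l[2:]+l[:2]*e for e in np.percentile(s,[0.5,99.5])],'z',np.percentile(q[:,2],[50,99]),len(q))
    # post points z 0.05-0.17
    p=A[m&(A[:,2]>.05)&(A[:,2]<.16)]; 
    if len(p): print('  post',np.median(p,0),np.percentile(p[:,:2],[2,98],axis=0).ravel(),len(p))
    b=A[m&(abs(A[:,2]-.012)<.003)]; 
    if len(b)>20: print('  base',cv2.minAreaRect(b[:,:2].astype(np.float32)*1000),len(b))
E
```

```text
0 long dir -0.05921242 ends [array([0.446 , 0.3454]), array([0.6311, 0.3452])] z [0.1887 0.2016] 218
  post [0.6294 0.338  0.0743] [0.6166 0.2548 0.7472 0.3487] 242
  base ((581.9611206054688, 348.9102783203125), (143.11460876464844, 360.71923828125), 79.92235565185547) 758
0 short dir 6.643903 ends [array([ 0.5008, -0.3593]), array([ 0.6213, -0.3452])] z [0.1894 0.2018] 224
  post [ 0.6192 -0.3443  0.0935] [ 0.6122 -0.3537  0.74   -0.2904] 170
  base ((647.3545532226562, -340.91943359375), (206.05047607421875, 130.09219360351562), 6.613609790802002) 1234
1 long dir -0.24499445 ends [array([0.4466, 0.3518]), array([0.6302, 0.351 ])] z [0.1903 0.202 ] 517
  post [0.6179 0.3489 0.0777] [0.6127 0.2546 0.7474 0.3591] 358
  base ((649.265380859375, 342.0859375), (146.51246643066406, 210.07315063476562), 78.19094848632812) 1976
1 short dir 7.002789 ends [array([ 0.4955, -0.3531]), array([ 0.6177, -0.3381])] z [0.1885 0.2014] 171
  post [ 0.6095 -0.336   0.1032] [ 0.603  -0.3453  0.7295 -0.3061] 198
  base ((646.5557861328125, -342.973876953125), (205.7729034423828, 132.3726043701172), 2.9559519290924072) 838
None long dir -0.4382543 ends [array([0.4465, 0.3502]), array([0.6309, 0.3488])] z [0.19  0.202] 735
  post [0.6259 0.341  0.0766] [0.6131 0.2545 0.7474 0.3589] 600
  base ((582.5513916015625, 352.2314453125), (149.86106872558594, 360.71923828125), 79.92235565185547) 2734
None short dir 6.518422 ends [array([ 0.4964, -0.3565]), array([ 0.6205, -0.3423])] z [0.1889 0.2019] 395
  post [ 0.616 -0.338  0.1  ] [ 0.6031 -0.3531  0.7378 -0.2959] 368
  base ((646.6123046875, -344.0667724609375), (205.7729034423828, 134.561279296875), 2.9559519290924072) 2072
```

```bash
cat > go.py <<'E'
from h import *
np.set_printoptions(precision=1,suppress=True)
def T():
    o=ctrl.get_obs(); return np.array(o['ee_pos']),R.from_euler('xyz',o['eef_rot']).as_matrix(),o
def to(targets):
    """targets: list of (x,y,z,normal_yaw_deg): jaw axis perpendicular to the normal"""
    p,M,o=T()
    for x,y,z,yw in targets:
        d=M.T@(np.array([x,y,z])-p)*1000
        a=np.radians(yw); j=np.array([-np.sin(a),np.cos(a),0]); jt=M.T@j
        ang=np.degrees(np.arctan2(-jt[1],jt[2])); ang=(ang+90)%180-90
        print((x,y,z,yw),'->',d,round(ang,1))
    print('t',o['time_s'],'p',p*1000,'w',o['grip_width']*1000,'F',np.array(o['force']),'q6',round(o['qpos'][5],2),'q',np.array(o['qpos']).round(2))
    return M
E
python3 - <<'E'
from go import *
M=to([(.683,-.0163,.20,0),(.683,-.0163,.148,0)]);print(M)
E
```

```text
(0.683, -0.0163, 0.2, 0) -> [   5.4  656.8 -362. ] 14.6
(0.683, -0.0163, 0.148, 0) -> [  57.4  656.8 -362. ] 14.6
t 0.25 p [ 138.6 -532.1  205.2] w 94.02984935402978 F [-0.5  0.7  0.1] q6 -0.07 q [-1.4  0.3  1.5  0.   1.3 -0.1]
[[-0.   1.   0.3]
 [ 0.   0.3 -1. ]
 [-1.   0.  -0. ]]
```

Call:
servo_tool:
  motion: [-20, 20, -10, 0, -30, 60, -33, 2, -30, 110, -61, 4, -30, 160, -88, 5, -30, 210, -116, 6, -30, 260, -143, 7, -30, 310, -171, 8, -30, 360, -198, 9, -30, 410, -226, 10, -30, 460, -254, 11, -30, 510, -281, 12, -30, 560, -309, 13, -30, 605, -333, 14, -25, 640, -353, 14.6, -15, 657, -362, 14.6, -5, 657, -362, 14.6, -5, 657, -362, 14.6]
  gripper: 0

```text
time_s: 2.38
ee_pos: [0.6824, -0.0164, 0.2103]
eef_rot: [-1.564, 1.57, -3.135]
force: [0.2, 0.3, -0.7]
grip_width: 0.0007
```

```bash
python3 - <<'E'
from go import *
to([(.683,-.0163,.15,0)])
c=cam('wrist');save(c,'w1.png')
E
```

```text
(0.683, -0.0163, 0.15, 0) -> [60.3  0.7 -0.1] -0.0
t 2.375 p [682.4 -16.4 210.3] w 0.6652114365818494 F [ 0.2  0.3 -0.7] q6 1.49 q [-0.1  0.6  1.1 -0.   1.5  1.5]
```

View pics/w1.png

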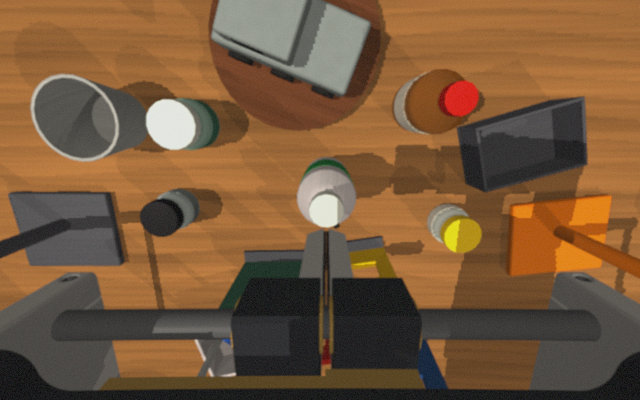

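The wrist view shows the cap at (327,210), just ahead of the closed fingertips at (325,240). I'll check its position from this view.

```bash
python3 - <<'E'
from go import *
c=cam('wrist');W=cloud(c)[170:240,290:370].reshape(-1,3)
m=(abs(W[:,2]-.148)<.005); print(W[m].mean(0)*1000,m.sum(),np.ptp(W[m],0)*1000)
E
```

```text
[685.8 -15.3 147.6] 935 [31.4 30.7  6.8]
```

Call:
servo_tool:
  motion: [20, 2, 0, 0, 40, 2, 0, 0, 55, 2, 0, 0, 60, 2, 0, 0, 64, 2, 0, 0, 67, 2, 0, 0, 69, 2, 0, 0, 69, 2, 0, 0]

```text
time_s: 3.48
ee_pos: [0.6853, -0.0164, 0.1422]
eef_rot: [1.332, 1.57, -0.239]
force: [-3.5, -0.3, 5.8]
grip_width: 0.0002
```

Call:
servo_tool:
  motion: [1, 0, 0, 0, 2, 0, 0, 0, 2, 0, 0, 0, 3, 0, 0, 0, 3, 0, 0, 0]

```text
time_s: 4.1
ee_pos: [0.6854, -0.0164, 0.1402]
eef_rot: [1.41, 1.569, -0.16]
force: [-6.7, -0.7, 12.6]
grip_width: 0.0004
```

Call:
servo_tool:
  motion: [0.7, 0, 0, 0, 0.7, 0, 0, 0, 0.7, 0, 0, 0]

```text
time_s: 4.47
ee_pos: [0.6854, -0.0164, 0.1402]
eef_rot: [1.402, 1.569, -0.169]
force: [-8.7, -0.1, 16.3]
grip_width: 0.0003
```

Firmly at the stop: force rises while position holds. Next I let the cap up and go for screen 1.

Call:
servo_tool:
  motion: [-5, 0, 0, 0, -25, 0, 0, 0, -60, 0, 0, 0, -105, 0, 0, 0, -115, 0, 0, 0, -115, 0, 0, 0]
  gripper: 0.6

```text
time_s: 5.22
ee_pos: [0.6853, -0.0163, 0.2526]
eef_rot: [1.596, 1.57, 0.026]
force: [-0.5, 0.1, 0.1]
grip_width: 0.0551
```

```bash
python3 - <<'E'
from meas import *
import go
P=pts(); np.set_printoptions(precision=4,suppress=True)
for k,n in {'s1':(.427,-.122),'s2':(.558,.06),'s3':(.575,-.058),'s4':(.458,.008),'b':(.433,.122)}.items():
    c,cz,re,yaw,pc,nn=screen(P,k,n); print(k,c,round(cz,4),'rect',np.round(re[0],1),np.round(re[1],1),round(re[2],1),'yaw',round(np.degrees(yaw),1),pc,nn)
A=np.vstack([w for w,_ in P]); m=(np.hypot(A[:,0]-.685,A[:,1]+.015)<.013); print('cap z',np.median(A[m][:,2]))
go.to([(.429,-.125,.255,-7.5),(.429,-.125,.143,-7.5)])
E
```

```text
s1 [ 0.4305 -0.1247] 0.1834 rect [ 430.1 -125.7] [28.9 23.4] 87.8 yaw -6.2 (array([ 0.4304, -0.1249]), np.float64(0.10203547379315972)) 85
s2 [0.5558 0.0618] 0.1678 rect [556.7  61.5] [23.9 26.7] 9.3 yaw 1.2 (array([0.5617, 0.0574]), np.float64(0.08763475808262859)) 114
s3 [ 0.5739 -0.0596] 0.1518 rect [573.9 -60.5] [24.2 30. ] 5.7 yaw 13.0 (array([ 0.5758, -0.0601]), np.float64(0.08249509171231381)) 143
s4 [0.4593 0.0089] 0.1359 rect [460.6   8.2] [22.8 29.9] 8.3 yaw 10.2 (array([0.459 , 0.0081]), np.float64(0.07418818170786555)) 138
b [0.4321 0.125 ] 0.1779 rect [433.1 123.3] [20.2 26. ] 14.3 yaw nan None 114
cap z 0.5571610049546307
(0.429, -0.125, 0.255, -7.5) -> [  -3.4838 -255.8615  108.7218] 7.5
(0.429, -0.125, 0.143, -7.5) -> [ 108.5159 -255.6086  108.743 ] 7.5
t 5.325 p [684.8514 -16.2735 250.9588] w 56.18555567249503 F [-0.621   0.0489  0.3721] q6 1.49 q [-0.08  0.6   1.    0.    1.55  1.49]
```

Call:
servo_tool:
  motion: [-3, -15, 6, 1, -3, -50, 22, 3, -3, -95, 40, 5, -3, -140, 60, 7, -3, -185, 79, 7, -3, -225, 96, 7, -3, -247, 105, 7, -3, -256, 109, 7, -3, -256, 109, 7, 10, -256, 109, 7, 35, -256, 109, 7, 65, -256, 109, 7, 90, -256, 109, 7, 103, -256, 109, 7, 107, -256, 109, 7, 107, -256, 109, 7]
  force: 35

```text
time_s: 7.32
ee_pos: [0.4295, -0.1253, 0.146]
eef_rot: [1.306, 1.57, -0.387]
force: [-0.7, -0.1, 0.0]
grip_width: 0.0563
```

```bash
python3 - <<'E'
import go
go.to([(.429,-.125,.143,-7.5)])
c=go.cam('wrist');go.save(c,'w2.png')
E
```

```text
(0.429, -0.125, 0.143, -7.5) -> [ 3.  -0.5 -0.3] 0.5
t 7.325 p [ 429.5 -125.3  146. ] w 56.26454968011433 F [-0.7 -0.1  0. ] q6 1.33 q [-0.4  0.1  1.9 -0.   1.1  1.3]
```

View pics/w2.png

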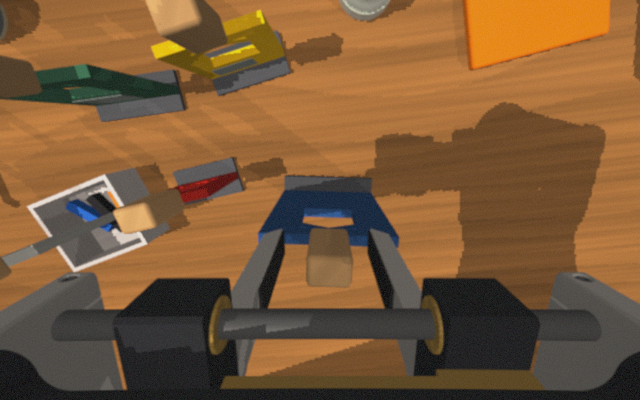

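Block at (330,257) sits between the fingers. Next: close and lift.

Call:
servo_tool:
  motion: [2, 0, 0, 0, 2, 0, 0, 0, 2, 0, 0, 0, 2, 0, 0, 0, 2, 0, 0, 0, 2, 0, 0, 0]
  gripper: 0
  force: 35

```text
time_s: 8.12
ee_pos: [0.429, -0.1253, 0.1436]
eef_rot: [-1.79, 1.57, 2.801]
force: [-0.4, -1.1, -2.6]
grip_width: 0.0259
```

Call:
servo_tool:
  motion: [-5, 0, 0, 0, -25, 0, 0, 0, -60, 0, 0, 0, -100, 0, 0, 0, -140, 0, 0, 0, -175, 0, 0, 0, -195, 0, 0, 0, -200, 0, 0, 0, -200, 0, 0, 0]

```text
time_s: 9.25
ee_pos: [0.429, -0.1253, 0.3432]
eef_rot: [-1.858, 1.57, 2.732]
force: [1.2, 0.5, -4.0]
grip_width: 0.0257
```

```bash
python3 - <<'E'
import go
go.to([(.38,.348,.344,-0.2),(.38,.348,.234,-.2),(.584,.348,.234,-.2)])
c=go.cam('scene');go.save(c,'s2.png')
E
```

```text
(0.38, 0.348, 0.344, -0.2) -> [  -0.6 -106.4 -463.8] -6.8
(0.38, 0.348, 0.234, -0.2) -> [ 109.4 -106.3 -463.7] -6.8
(0.584, 0.348, 0.234, -0.2) -> [ 109.2   96.2 -488.6] -6.8
t 9.25 p [ 429.  -125.3  343.2] w 25.73147109109365 F [ 1.2  0.5 -4. ] q6 1.33 q [-0.4 -0.   1.6  0.   1.6  1.3]
```

View pics/s2.png

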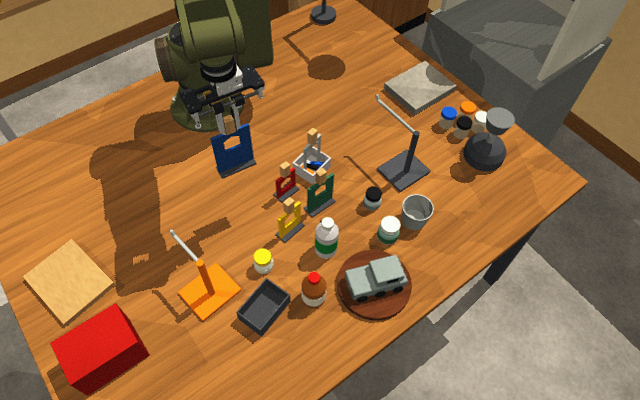

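Call:
servo_tool:
  motion: [0, -3, -12, 0, 0, -9, -38, -1, 0, -17, -75, -2, 0, -26, -112, -3, 0, -34, -150, -4, 0, -43, -187, -5, 0, -51, -225, -6, 0, -60, -262, -6.8, 0, -69, -300, -6.8, 0, -77, -337, -6.8, 0, -86, -375, -6.8, 0, -94, -410, -6.8, 0, -101, -440, -6.8, 0, -105, -457, -6.8, 0, -106, -464, -6.8, 0, -106, -464, -6.8]

```text
time_s: 11.3
ee_pos: [0.3805, 0.3479, 0.3436]
eef_rot: [-0.516, 1.57, -2.09]
force: [1.1, -0.4, -3.5]
grip_width: 0.0261
```

Call:
servo_tool:
  motion: [10, 0, 0, 0, 35, 0, 0, 0, 65, 0, 0, 0, 90, 0, 0, 0, 105, 0, 0, 0, 109, 0, 0, 0, 109, 0, 0, 0]

```text
time_s: 12.18
ee_pos: [0.3807, 0.3481, 0.2353]
eef_rot: [2.242, 1.57, 0.667]
force: [-0.2, 0.3, -3.1]
grip_width: 0.0258
```

```bash
cat > look.py <<'E'
import go,sys,numpy as np,cv2
# crops around the hook, upscaled
def look(tag,which='long'):
    for n,b in ((('scene',(340,60,480,220)),('side',(160,200,380,380))) if which=='long' else (('scene',(140,200,280,340)),('side',(330,70,470,190)))):
        c=go.cam(n); x0,y0,x1,y1=b; im=cv2.cvtColor(c['color'],cv2.COLOR_RGB2BGR)[y0:y1,x0:x1]
        f=min(800/im.shape[1],600/im.shape[0]); yield n,cv2.resize(im,None,fx=f/1.2,fy=f/1.2,interpolation=cv2.INTER_CUBIC)
def two(tag,which='long'):
    a=[i for _,i in look(tag,which)]; h=min(i.shape[0] for i in a); a=[cv2.resize(i,(int(i.shape[1]*h/i.shape[0]),h)) for i in a]
    o=np.hstack(a); f=min(1,800/o.shape[1]); cv2.imwrite('pics/'+tag+'.png',cv2.resize(o,None,fx=f,fy=f))
E
python3 - <<'E'
import go,look
go.to([(.586,.348,.234,-.2)])
look.two('k1')
E
```

```text
(0.586, 0.348, 0.234, -0.2) -> [  1.4 205.3  -0.6] -0.0
t 12.175 p [380.7 348.1 235.3] w 25.7871485808589 F [-0.2  0.3 -3.1] q6 2.24 q [ 0.7  0.2  1.6 -0.   1.4  2.2]
```

View pics/k1.png

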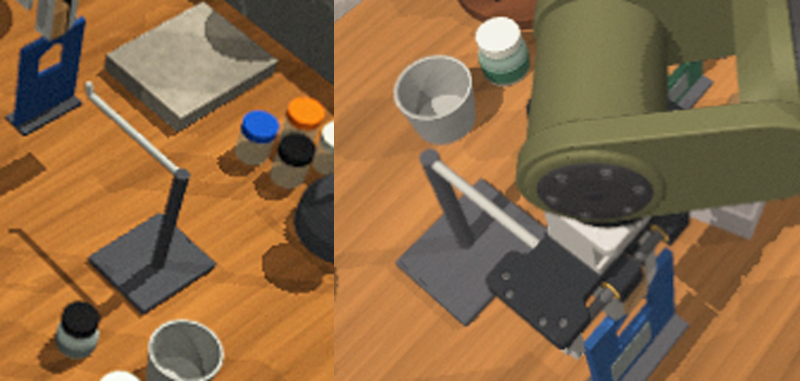

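Call:
servo_tool:
  motion: [0, 8, 0, 0, 0, 25, 0, 0, 0, 45, 0, 0, 0, 65, 0, 0, 0, 85, 0, 0, 0, 105, 0, 0, 0, 125, 0, 0, 0, 145, 0, 0, 0, 165, 0, 0, 0, 183, 0, 0, 0, 197, 0, 0, 0, 204, 0, 0, 0, 205, 0, 0, 0, 205, 0, 0]

```text
time_s: 14.02
ee_pos: [0.5854, 0.3474, 0.2347]
eef_rot: [-1.515, 1.571, -3.089]
force: [-0.2, -0.8, -3.4]
grip_width: 0.0259
```

```bash
python3 - <<'E'
import go,look
go.to([(.586,.348,.2096,-.2)])
look.two('k2')
E
```

```text
(0.586, 0.348, 0.2096, -0.2) -> [25.1  0.6 -0.6] 0.0
t 14.025 p [585.4 347.4 234.7] w 25.92665456491731 F [-0.2 -0.8 -3.4] q6 2.06 q [0.5 0.6 1.  0.  1.5 2.1]
```

View pics/k2.png

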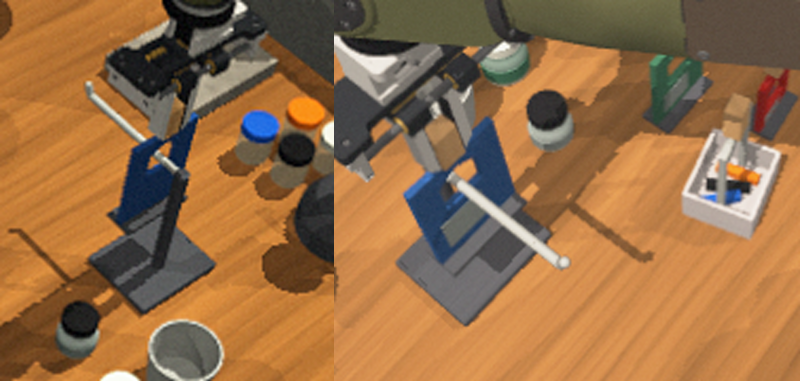

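The bar passes through the window. Lowering.

Call:
servo_tool:
  motion: [6, 0.5, -0.5, 0, 14, 0.5, -0.5, 0, 20, 0.5, -0.5, 0, 23, 0.5, -0.5, 0, 24.5, 0.5, -0.5, 0, 24.5, 0.5, -0.5, 0]

```text
time_s: 14.88
ee_pos: [0.5861, 0.3481, 0.2107]
eef_rot: [2.242, 1.57, 0.668]
force: [-0.4, 1.0, -0.7]
grip_width: 0.0256
```

Call:
servo_tool:
  motion: [0.5, 0, 0, 0, 0.5, 0, 0, 0, 0.5, 0, 0, 0, 0.5, 0, 0, 0, 0.5, 0, 0, 0]
  gripper: 0.55

```text
time_s: 15.5
ee_pos: [0.586, 0.3479, 0.2098]
eef_rot: [1.089, 1.571, -0.486]
force: [-0.3, 0.2, -0.6]
grip_width: 0.0513
```

Call:
servo_tool:
  motion: [-8, 0, 0, 0, -30, 0, 0, 0, -60, 0, 0, 0, -90, 0, 0, 0, -102, 0, 0, 0, -105, 0, 0, 0, -105, 0, 0, 0]

```text
time_s: 16.38
ee_pos: [0.5859, 0.3479, 0.3137]
eef_rot: [-1.088, 1.569, -2.663]
force: [0.0, -0.2, -0.5]
grip_width: 0.0519
```

```bash
cat > ms.py <<'E'
from meas import *
import go,look
def run(keys,tgt=None,hook=None):
    P=pts(); np.set_printoptions(precision=4,suppress=True)
    D={'s1':(.427,-.122),'s2':(.558,.06),'s3':(.575,-.058),'s4':(.458,.008),'b':(.433,.122)}
    for k in keys:
        try: c,cz,re,yaw,pc,nn=screen(P,k,D[k]); print(k,c,round(cz,4),'rect',np.round(re[0],1),np.round(re[1],1),round(re[2],1),'yaw',round(np.degrees(yaw),1),pc,nn)
        except Exception as e: print(k,'fail',e)
    return P
E
python3 - <<'E'
from ms import *
run(['s2','s3','s4','b'])
c=go.cam('scene');go.save(c,'s3.png')
look.two('k3')
go.to([(.557,.0605,.31,1.3),(.557,.0605,.127,1.3)])
E
```

```text
s2 [0.5561 0.0619] 0.1677 rect [557.1  60.6] [23.2 29.7] 9.3 yaw 1.2 (array([0.5614, 0.0573]), np.float64(0.08724570020201952)) 121
s3 [ 0.5767 -0.0614] 0.1513 rect [576.  -61.1] [20.1 26.6] 14.9 yaw 11.9 (array([ 0.5767, -0.06  ]), np.float64(0.08309888645207443)) 66
s4 [0.4592 0.0084] 0.1358 rect [459.9   7.8] [22.  28.7] 4.7 yaw 9.0 (array([0.4594, 0.0085]), np.float64(0.07445111143657016)) 135
b [0.4338 0.1234] 0.1779 rect [435.3 122.1] [23.2 30.6] 13.8 yaw nan None 164
(0.557, 0.0605, 0.31, 1.3) -> [  4.2689 -27.9361 287.4633] -1.5
(0.557, 0.0605, 0.127, 1.3) -> [187.2688 -27.7857 287.3837] -1.5
t 16.625 p [585.945  347.8656 314.1209] w 51.69531713616314 F [ 1.3987 -0.9979 -0.2388] q6 2.06 q [ 0.48  0.58  0.88 -0.    1.68  2.06]
```

View pics/k3.png

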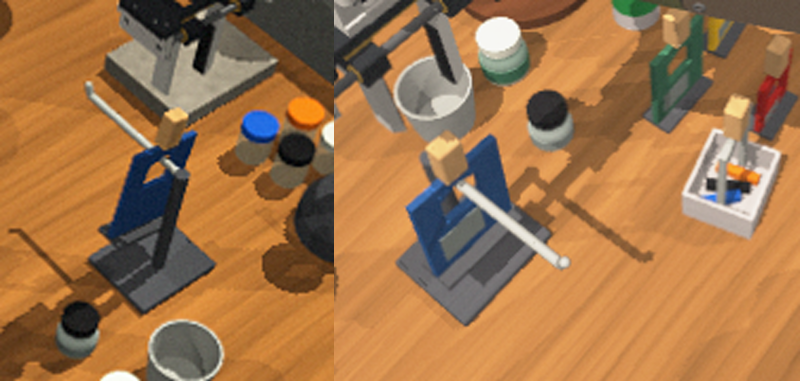

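View pics/s3.png

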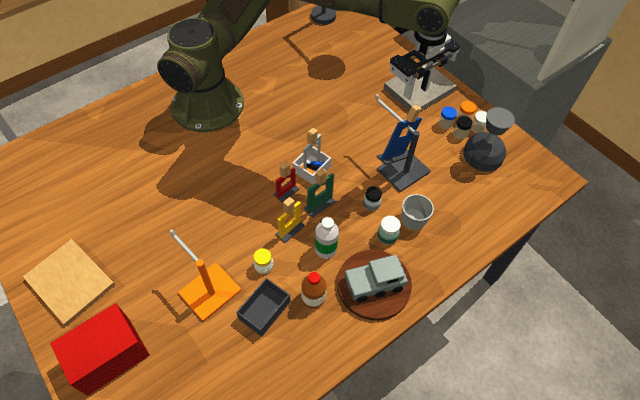

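Call:
servo_tool:
  motion: [0, -1, 10, 0, 0, -3, 35, 0, 0, -7, 70, -1, 0, -10, 105, -1, 0, -14, 145, -1.5, 0, -18, 185, -1.5, 0, -22, 225, -1.5, 0, -25, 260, -1.5, 10, -27, 280, -1.5, 35, -28, 287, -1.5, 70, -28, 287, -1.5, 100, -28, 287, -1.5, 120, -28, 287, -1.5, 124, -28, 287, -1.5, 124, -28, 287, -1.5]
  gripper: 0.6

```text
time_s: 18.5
ee_pos: [0.5571, 0.0611, 0.191]
eef_rot: [1.696, 1.571, 0.148]
force: [-0.1, 0.3, 0.4]
grip_width: 0.0566
```

```bash
cat > wr.py <<'E'
from h import *
import go
def wrist(tag,top,kx=None):
    """centre and yaw of the wood-block top at height `top` seen by the wrist camera"""
    c=cam('wrist'); save(c,tag+'.png'); W=cloud(c); h=cv2.cvtColor(c['color'],cv2.COLOR_RGB2HSV)
    p,M,o=go.T()
    m=(abs(W[...,2]-top)<.004)&(np.hypot(W[...,0]-p[0],W[...,1]-p[1])<.05)&(h[...,0]<25)&(h[...,1]>60)
    q=W[m][:,:2]*1000; r=cv2.minAreaRect(q.astype(np.float32)); print('wrist block',q.mean(0),'n',m.sum(),'rect',r)
E
python3 - <<'E'
import go
from wr import wrist
wrist('w3',.168)
go.to([(.557,.0605,.127,1.3)])
E
```

```text
wrist block [558.3  60.9] n 828 rect ((557.712158203125, 60.90679931640625), (19.649805068969727, 25.617116928100586), 1.2430579662322998)
(0.557, 0.0605, 0.127, 1.3) -> [64.4 -0.3  0.6] 0.0
t 18.55 p [557.2  61.1 191.4] w 56.410632943788045 F [-0.2  0.   0.1] q6 1.59 q [0.  0.3 1.5 0.  1.3 1.6]
```

View pics/w3.png

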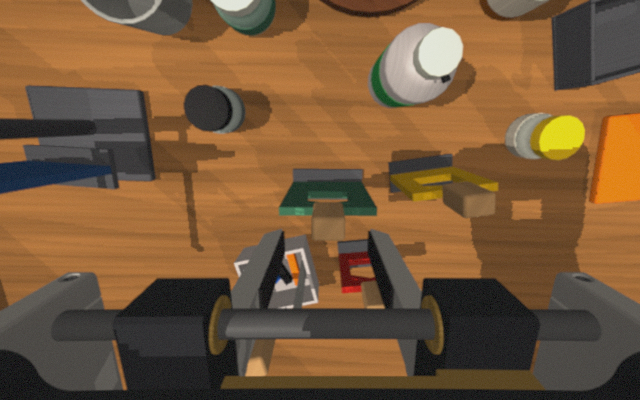

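The wrist view shows the green block at (328,215), centred; its rectangle measures 19.6×25.6 mm, which matches. Descending and grasping.

Call:
servo_tool:
  motion: [10, 0.5, 0, 0, 30, 0.5, 0, 0, 48, 0.5, 0, 0, 60, 0.5, 0, 0, 64, 0.5, 0, 0, 64, 0.5, 0, 0]

```text
time_s: 19.3
ee_pos: [0.5576, 0.061, 0.1269]
eef_rot: [1.694, 1.571, 0.146]
force: [-0.2, -0.1, 1.1]
grip_width: 0.0564
```

Call:
servo_tool:
  motion: [0, 0, 0, 0, 0, 0, 0, 0, 0, 0, 0, 0, 0, 0, 0, 0, 0, 0, 0, 0]
  gripper: 0
  force: 35

```text
time_s: 19.92
ee_pos: [0.5574, 0.061, 0.1267]
eef_rot: [-1.576, 1.571, -3.124]
force: [0.6, -0.7, -1.3]
grip_width: 0.0255
```

Call:
servo_tool:
  motion: [-5, 0, 0, 0, -25, 0, 0, 0, -60, 0, 0, 0, -100, 0, 0, 0, -140, 0, 0, 0, -175, 0, 0, 0, -195, 0, 0, 0, -200, 0, 0, 0, -200, 0, 0, 0]

```text
time_s: 21.05
ee_pos: [0.5574, 0.061, 0.3261]
eef_rot: [-1.556, 1.57, -3.104]
force: [0.4, 0.3, -3.1]
grip_width: 0.0257
```

```bash
python3 - <<'E'
import go
go.to([(.38,.348,.32,-0.2),(.38,.348,.234,-.2)])
E
```

```text
(0.38, 0.348, 0.32, -0.2) -> [   6.3 -170.8 -290.9] 1.5
(0.38, 0.348, 0.234, -0.2) -> [  92.3 -170.7 -290.9] 1.5
t 21.05 p [557.4  61.  326.1] w 25.662041748835936 F [ 0.4  0.3 -3.1] q6 1.59 q [0.  0.3 1.3 0.  1.6 1.6]
```

Call:
servo_tool:
  motion: [-3, -9, -10, 0, -5, -30, -30, 0, -5, -58, -58, 1, -5, -88, -88, 1.5, -5, -118, -118, 1.5, -5, -145, -150, 1.5, -5, -163, -182, 1.5, 0, -170, -217, 1.5, 0, -171, -250, 1.5, 5, -171, -275, 1.5, 15, -171, -288, 1.5, 35, -171, -291, 1.5, 60, -171, -291, 1.5, 80, -171, -291, 1.5, 91, -171, -291, 1.5, 92, -171, -291, 1.5, 92, -171, -291, 1.5]

```text
time_s: 23.18
ee_pos: [0.3801, 0.3482, 0.2354]
eef_rot: [2.231, 1.57, 0.656]
force: [0.6, 0.7, -2.3]
grip_width: 0.026
```

```bash
python3 - <<'E'
import go,look
from ms import *
P=pts(); A=np.vstack([w for w,_ in P]); C=np.vstack([h for _,h in P])
m=(A[:,0]>.53)&(A[:,0]<.66)&(abs(A[:,1]-.348)<.07)
q=A[m&(abs(A[:,2]-.25)<.005)]; print('s1 top',q.mean(0),len(q)); r=cv2.minAreaRect(q[:,:2].astype(np.float32)*1000);print(r)
b=A[m&(C[:,0]>=105)&(C[:,0]<=125)&(C[:,1]>110)]; print('blue plate z',np.percentile(b[:,2],[1,99]),'x',np.percentile(b[:,0],[2,50,98]),'y',np.percentile(b[:,1],[1,99])); print(np.polyfit(b[:,2],b[:,0],1),np.polyfit(b[:,1],b[:,0],1))
go.to([(.552,.348,.2337,-.2)])
E
```

```text
s1 top [0.6 0.3 0.3] 207
((584.6100463867188, 344.3659973144531), (22.042009353637695, 32.92689895629883), 0.4664194583892822)
blue plate z [0.1 0.2] x [0.6 0.6 0.6] y [0.3 0.4]
[-0.   0.6] [-0.   0.6]
(0.552, 0.348, 0.2337, -0.2) -> [  1.9 171.9  -0.4] -0.0
t 23.275 p [380.1 348.2 235.4] w 25.93053937969792 F [-0.6  0.3 -3. ] q6 2.24 q [0.7 0.2 1.6 0.  1.4 2.2]
```

Call:
servo_tool:
  motion: [1, 8, 0, 0, 2, 25, 0, 0, 2, 45, 0, 0, 2, 65, 0, 0, 2, 85, 0, 0, 2, 105, 0, 0, 2, 125, 0, 0, 2, 143, 0, 0, 2, 158, 0, 0, 2, 168, 0, 0, 2, 172, 0, 0, 2, 172, 0, 0, 2, 172, 0, 0]

```text
time_s: 24.9
ee_pos: [0.5517, 0.3476, 0.2329]
eef_rot: [2.603, 1.571, 1.029]
force: [-0.7, 0.3, -1.2]
grip_width: 0.026
```

```bash
python3 - <<'E'
import go,look
go.to([(.552,.348,.2087,-.2)])
look.two('k4')
E
```

```text
(0.552, 0.348, 0.2087, -0.2) -> [24.2  0.3 -0.4] 0.0
t 24.9 p [551.7 347.6 232.9] w 25.953020454508014 F [-0.7  0.3 -1.2] q6 2.08 q [0.5 0.5 1.1 0.  1.5 2.1]
```

View pics/k4.png

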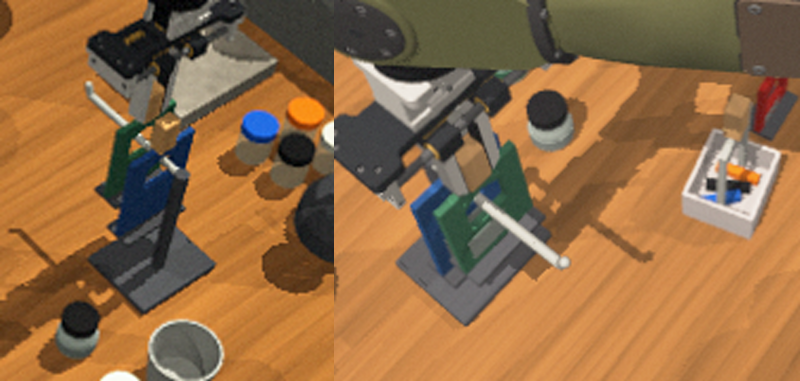

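Green threaded in front of blue. Lower, release, lift.

Call:
servo_tool:
  motion: [6, 0.3, -0.4, 0, 14, 0.3, -0.4, 0, 20, 0.3, -0.4, 0, 23, 0.3, -0.4, 0, 24.2, 0.3, -0.4, 0, 24.2, 0.3, -0.4, 0]

```text
time_s: 25.75
ee_pos: [0.5524, 0.3482, 0.2096]
eef_rot: [2.31, 1.569, 0.735]
force: [-2.3, 0.9, 5.0]
grip_width: 0.0255
```

Call:
servo_tool:
  motion: [0.3, 0, 0, 0, 0.3, 0, 0, 0, 0.3, 0, 0, 0, 0.3, 0, 0, 0, 0.3, 0, 0, 0]
  gripper: 0.55

```text
time_s: 26.38
ee_pos: [0.5522, 0.3479, 0.2082]
eef_rot: [-0.984, 1.571, -2.559]
force: [-0.1, -1.0, 0.5]
grip_width: 0.0517
```

Call:
servo_tool:
  motion: [-8, 0, 0, 0, -30, 0, 0, 0, -60, 0, 0, 0, -90, 0, 0, 0, -102, 0, 0, 0, -105, 0, 0, 0, -105, 0, 0, 0]

```text
time_s: 27.25
ee_pos: [0.5521, 0.3478, 0.3122]
eef_rot: [-1.059, 1.569, -2.633]
force: [1.0, 0.2, -1.0]
grip_width: 0.0518
```

```bash
python3 - <<'E'
from ms import *
run(['s3','s4','b'])
look.two('k5')
go.to([(.575,-.060,.31,12),(.575,-.06,.175,12)])
E
```

```text
s3 [ 0.5768 -0.0615] 0.1513 rect [576.2 -60.8] [19.  28.1] 13.1 yaw 12.1 (array([ 0.5773, -0.0601]), np.float64(0.08343057371356899)) 70
s4 [0.4593 0.0084] 0.1356 rect [461.2   7.9] [24.3 29.8] 4.3 yaw 10.7 (array([0.4594, 0.0081]), np.float64(0.07412482739509688)) 140
b [0.4339 0.1235] 0.1777 rect [435.7 121.8] [24.  31.8] 15.2 yaw nan None 167
(0.575, -0.06, 0.31, 12) -> [  2.6598  24.2941 407.7141] -12.2
(0.575, -0.06, 0.175, 12) -> [137.6597  24.4377 407.6354] -12.2
t 27.45 p [552.1669 347.7999 312.4481] w 51.77705451787461 F [-0.3193 -0.2608 -0.1064] q6 2.08 q [0.51 0.5  1.01 0.   1.64 2.08]
```

View pics/k5.png

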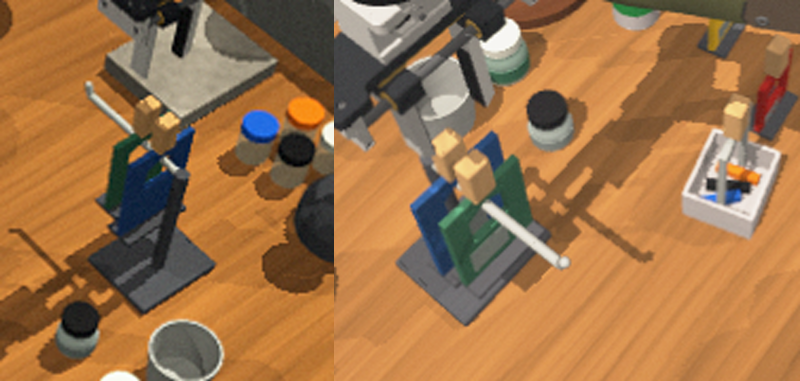

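Call:
servo_tool:
  motion: [0, 1, 12, 0, 0, 3, 45, -2, 0, 6, 90, -4, 0, 8, 135, -6, 0, 11, 180, -8, 0, 13, 225, -10, 0, 16, 270, -12.2, 0, 19, 315, -12.2, 0, 22, 355, -12.2, 5, 24, 385, -12.2, 20, 24, 402, -12.2, 50, 24, 408, -12.2, 85, 24, 408, -12.2, 115, 24, 408, -12.2, 132, 24, 408, -12.2, 138, 24, 408, -12.2, 138, 24, 408, -12.2]
  gripper: 0.6

```text
time_s: 29.58
ee_pos: [0.575, -0.0602, 0.1757]
eef_rot: [1.261, 1.57, -0.1]
force: [-0.5, 0.9, 0.3]
grip_width: 0.0563
```

```bash
python3 - <<'E'
import go
from wr import wrist
wrist('w4',.152)
go.to([(.576,-.0605,.111,12)])
E
```

```text
wrist block [575.3 -59.7] n 799 rect ((574.7026977539062, -59.8730354309082), (19.375715255737305, 25.745885848999023), 10.468721389770508)
(0.576, -0.0605, 0.111, 12) -> [65.1  0.7  0.4] 0.0
t 29.625 p [575.1 -60.2 176.1] w 56.32899131252629 F [-0.2 -0.7  0.3] q6 1.19 q [-0.2  0.4  1.5  0.   1.3  1.2]
```

View pics/w4.png

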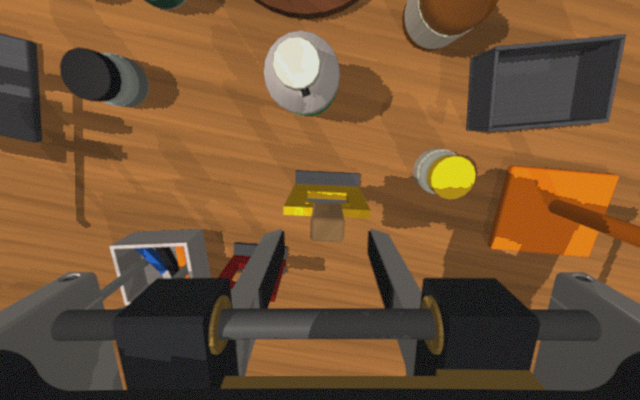

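The yellow block at (327,222) is centred (575,−60).

Call:
servo_tool:
  motion: [10, 0, 0, 1, 30, 0, 0, 1, 48, 0, 0, 1, 60, 0, 0, 1, 65, 0, 0, 1, 65, 0, 0, 1]

```text
time_s: 30.38
ee_pos: [0.5749, -0.0602, 0.1103]
eef_rot: [0.818, 1.571, -0.56]
force: [-1.1, 0.1, 0.1]
grip_width: 0.0564
```

Call:
servo_tool:
  motion: [0, 0, 0, 0, 0, 0, 0, 0, 0, 0, 0, 0, 0, 0, 0, 0, 0, 0, 0, 0]
  gripper: 0
  force: 35

```text
time_s: 31.0
ee_pos: [0.5749, -0.0602, 0.1103]
eef_rot: [1.229, 1.571, -0.15]
force: [0.4, -0.0, 0.9]
grip_width: 0.0258
```

Call:
servo_tool:
  motion: [-5, 0, 0, 0, -25, 0, 0, 0, -60, 0, 0, 0, -100, 0, 0, 0, -140, 0, 0, 0, -175, 0, 0, 0, -195, 0, 0, 0, -200, 0, 0, 0, -200, 0, 0, 0]

```text
time_s: 32.12
ee_pos: [0.5747, -0.0602, 0.3096]
eef_rot: [-1.941, 1.57, 2.964]
force: [-0.0, 0.3, -3.0]
grip_width: 0.026
```

```bash
python3 - <<'E'
import go
go.to([(.38,.30,.311,-0.2),(.38,.348,.311,-0.2),(.38,.348,.234,-.2)])
E
```

```text
(0.38, 0.3, 0.311, -0.2) -> [  -1.2 -122.4 -390.7] 11.2
(0.38, 0.348, 0.311, -0.2) -> [  -1.2 -113.2 -437.8] 11.2
(0.38, 0.348, 0.234, -0.2) -> [  75.8 -113.1 -437.8] 11.2
t 32.125 p [574.7 -60.2 309.6] w 25.971224693613955 F [-0.   0.3 -3. ] q6 1.21 q [-0.2  0.3  1.3  0.   1.6  1.2]
```

Call:
servo_tool:
  motion: [-3, -4, -12, 0, -6, -11, -36, 1, -6, -23, -73, 3, -6, -34, -110, 5, -6, -46, -148, 7, -6, -58, -185, 9, -6, -70, -223, 11.2, -6, -82, -260, 11.2, -6, -93, -298, 11.2, -6, -105, -335, 11.2, -4, -115, -368, 11.2, 0, -122, -395, 11.2, 8, -117, -420, 11.2, 22, -114, -434, 11.2, 45, -113, -438, 11.2, 64, -113, -438, 11.2, 74, -113, -438, 11.2, 76, -113, -438, 11.2, 76, -113, -438, 11.2]

```text
time_s: 34.5
ee_pos: [0.3805, 0.3482, 0.2347]
eef_rot: [2.224, 1.57, 0.649]
force: [0.3, 0.3, -1.7]
grip_width: 0.0259
```

```bash
python3 - <<'E'
import go,look
go.to([(.518,.348,.2333,-.2)])
look.two('k6')
E
```

```text
(0.518, 0.348, 0.2333, -0.2) -> [  1.5 137.5  -0.3] -0.0
t 34.5 p [380.5 348.2 234.7] w 25.87920270746506 F [ 0.3  0.3 -1.7] q6 2.24 q [ 0.7  0.2  1.6 -0.   1.4  2.2]
```

View pics/k6.png

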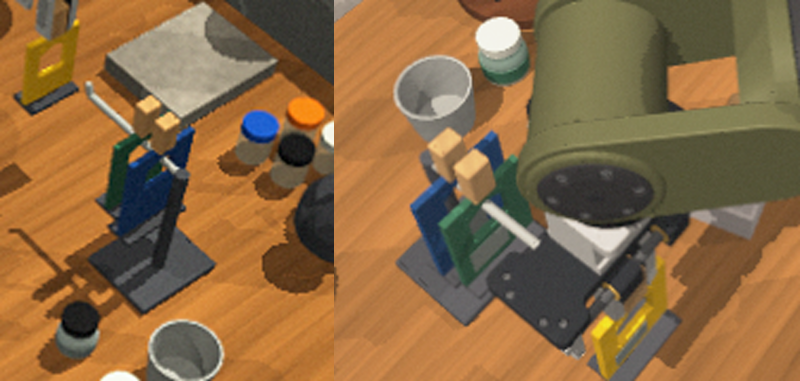

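Call:
servo_tool:
  motion: [1, 8, 0, 0, 1.5, 25, 0, 0, 1.5, 45, 0, 0, 1.5, 65, 0, 0, 1.5, 85, 0, 0, 1.5, 105, 0, 0, 1.5, 122, 0, 0, 1.5, 133, 0, 0, 1.5, 137.5, 0, 0, 1.5, 137.5, 0, 0, 1.5, 137.5, 0, 0]

```text
time_s: 35.98
ee_pos: [0.5175, 0.3478, 0.2329]
eef_rot: [2.48, 1.571, 0.906]
force: [0.6, 0.1, -2.1]
grip_width: 0.0258
```

```bash
python3 - <<'E'
import go,look
go.to([(.518,.348,.2083,-.2)])
look.two('k7')
E
```

```text
(0.518, 0.348, 0.2083, -0.2) -> [24.6  0.5 -0.2] 0.0
t 35.975 p [517.5 347.8 232.9] w 25.813742685870288 F [ 0.6  0.1 -2.1] q6 2.11 q [0.5 0.5 1.2 0.  1.4 2.1]
```

View pics/k7.png

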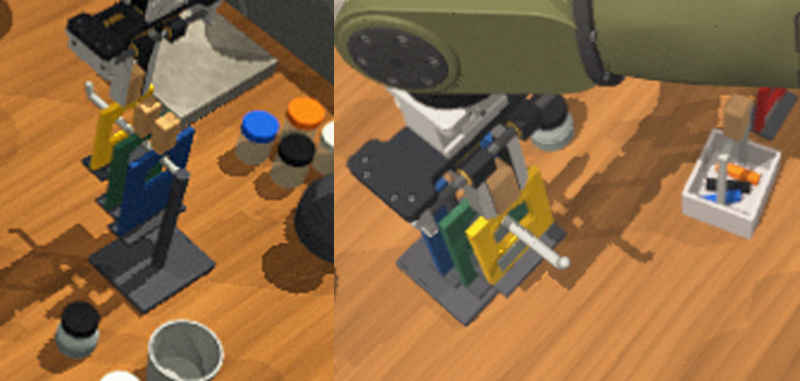

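Yellow threaded.

Call:
servo_tool:
  motion: [6, 0.3, -0.2, 0, 14, 0.3, -0.2, 0, 20, 0.3, -0.2, 0, 23, 0.3, -0.2, 0, 24, 0.3, -0.2, 0, 24, 0.3, -0.2, 0]

```text
time_s: 36.83
ee_pos: [0.5182, 0.3481, 0.2094]
eef_rot: [2.355, 1.57, 0.781]
force: [-1.3, 0.8, 3.9]
grip_width: 0.0261
```

Call:
servo_tool:
  motion: [0.3, 0, 0, 0, 0.3, 0, 0, 0, 0.3, 0, 0, 0, 0.3, 0, 0, 0, 0.3, 0, 0, 0]
  gripper: 0.55

```text
time_s: 37.45
ee_pos: [0.5181, 0.3479, 0.2084]
eef_rot: [0.344, 1.571, -1.23]
force: [-0.9, 0.8, 0.0]
grip_width: 0.0516
```

Call:
servo_tool:
  motion: [-8, 0, 0, 0, -30, 0, 0, 0, -60, 0, 0, 0, -90, 0, 0, 0, -102, 0, 0, 0, -105, 0, 0, 0, -105, 0, 0, 0]

```text
time_s: 38.33
ee_pos: [0.518, 0.3478, 0.3124]
eef_rot: [-1.049, 1.569, -2.624]
force: [0.2, -0.6, 0.2]
grip_width: 0.0516
```

```bash
python3 - <<'E'
from ms import *
run(['s4','b'])
look.two('k8')
go.to([(.4596,.008,.31,9),(.4596,.008,.16,9)])
E
```

```text
s4 [0.4594 0.0086] 0.1358 rect [460.9   8.1] [24.  28.7] 7.0 yaw 8.0 (array([0.4595, 0.0086]), np.float64(0.07351101168290916)) 137
b [0.4339 0.1234] 0.1778 rect [434.8 122.3] [23.5 29.6] 14.2 yaw nan None 169
(0.4596, 0.008, 0.31, 9) -> [  2.9619 -57.2244 340.0315] -9.2
(0.4596, 0.008, 0.16, 9) -> [152.9618 -57.0746 339.9407] -9.2
t 38.525 p [518.0385 347.8271 312.699 ] w 52.034206782527235 F [0.7935 0.1409 0.2037] q6 2.11 q [ 0.53  0.42  1.11 -0.    1.61  2.11]
```

View pics/k8.png

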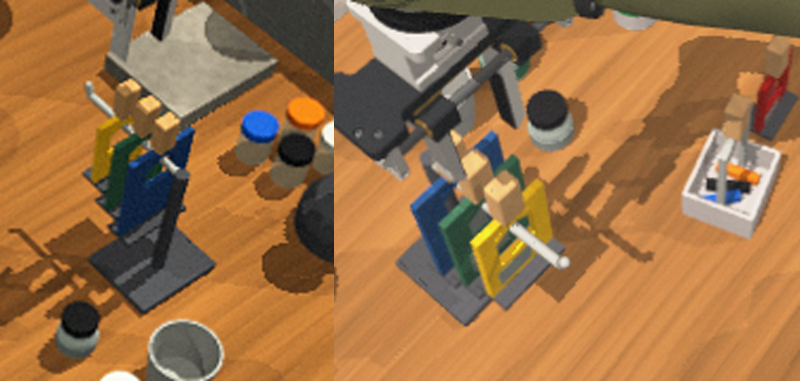

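Call:
servo_tool:
  motion: [0, -2, 12, 0, 0, -7, 42, -2, 0, -14, 85, -4, 0, -22, 130, -6, 0, -29, 175, -8, 0, -37, 220, -9.2, 0, -44, 265, -9.2, 0, -51, 305, -9.2, 10, -55, 330, -9.2, 40, -57, 340, -9.2, 75, -57, 340, -9.2, 110, -57, 340, -9.2, 138, -57, 340, -9.2, 150, -57, 340, -9.2, 153, -57, 340, -9.2, 153, -57, 340, -9.2]
  gripper: 0.6

```text
time_s: 40.52
ee_pos: [0.4603, 0.008, 0.1613]
eef_rot: [1.343, 1.57, -0.071]
force: [0.9, -0.4, 0.1]
grip_width: 0.0564
```

```bash
python3 - <<'E'
import go
from wr import wrist
wrist('w5',.136)
go.to([(.4596,.008,.095,9)])
E
```

```text
wrist block [459.9   8.2] n 786 rect ((459.26068115234375, 8.304380416870117), (19.632457733154297, 25.87737464904785), 8.899575233459473)
(0.4596, 0.008, 0.095, 9) -> [66.4 -0.8 -0.1] 0.0
t 40.575 p [460.3   8.  161.4] w 56.37409061943519 F [1.1 0.9 0.5] q6 1.35 q [-0.1  0.1  1.8 -0.   1.2  1.4]
```

View pics/w5.png

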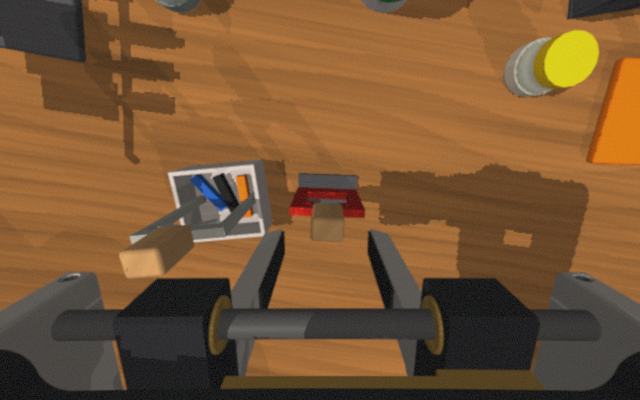

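The red block at (327,222) is centred. Grasping.

Call:
servo_tool:
  motion: [10, -0.7, 0, 0, 30, -0.7, 0, 0, 48, -0.7, 0, 0, 60, -0.7, 0, 0, 66, -0.7, 0, 0, 66, -0.7, 0, 0]

```text
time_s: 41.32
ee_pos: [0.4592, 0.008, 0.0944]
eef_rot: [-1.909, 1.571, 2.96]
force: [-0.4, 0.5, -0.5]
grip_width: 0.0565
```

Call:
servo_tool:
  motion: [0, 0, 0, 0, 0, 0, 0, 0, 0, 0, 0, 0, 0, 0, 0, 0, 0, 0, 0, 0]
  gripper: 0
  force: 35

```text
time_s: 41.95
ee_pos: [0.4593, 0.008, 0.0945]
eef_rot: [1.079, 1.571, -0.334]
force: [0.1, -0.4, 0.7]
grip_width: 0.0257
```

Call:
servo_tool:
  motion: [-5, 0, 0, 0, -25, 0, 0, 0, -60, 0, 0, 0, -100, 0, 0, 0, -140, 0, 0, 0, -180, 0, 0, 0, -203, 0, 0, 0, -210, 0, 0, 0, -210, 0, 0, 0]

```text
time_s: 43.08
ee_pos: [0.4591, 0.008, 0.3039]
eef_rot: [-1.829, 1.57, 3.04]
force: [-0.3, -1.1, -3.2]
grip_width: 0.0257
```

```bash
python3 - <<'E'
import go
go.to([(.375,.30,.305,-0.2),(.375,.348,.305,-0.2),(.375,.348,.2335,-.2)])
E
```

```text
(0.375, 0.3, 0.305, -0.2) -> [  -1.   -37.4 -301.5] 9.2
(0.375, 0.348, 0.305, -0.2) -> [  -1.   -29.9 -349. ] 9.2
(0.375, 0.348, 0.2335, -0.2) -> [  70.5  -29.8 -348.9] 9.2
t 43.075 p [459.1   8.  303.9] w 25.690520763832083 F [-0.3 -1.1 -3.2] q6 1.35 q [-0.1  0.   1.6  0.   1.5  1.4]
```

Call:
servo_tool:
  motion: [0, -1, -10, 0, 0, -5, -35, 1, 0, -9, -72, 3, 0, -14, -110, 5, 0, -19, -148, 7, 0, -24, -186, 9.2, 0, -28, -224, 9.2, 0, -33, -260, 9.2, 0, -36, -290, 9.2, 0, -36, -318, 9.2, 5, -32, -340, 9.2, 20, -30, -348, 9.2, 42, -30, -349, 9.2, 60, -30, -349, 9.2, 69, -30, -349, 9.2, 70, -30, -349, 9.2, 70, -30, -349, 9.2]

```text
time_s: 45.2
ee_pos: [0.3753, 0.348, 0.2349]
eef_rot: [2.22, 1.57, 0.645]
force: [0.3, -0.1, -3.4]
grip_width: 0.0261
```

```bash
python3 - <<'E'
import go,look
go.to([(.484,.348,.2335,-.2)])
look.two('k9')
E
```

```text
(0.484, 0.348, 0.2335, -0.2) -> [  1.5 108.7  -0.4] -0.0
t 45.2 p [375.3 348.  234.9] w 26.069694954934313 F [ 0.3 -0.1 -3.4] q6 2.25 q [ 0.7  0.2  1.6 -0.   1.4  2.2]
```

View pics/k9.png

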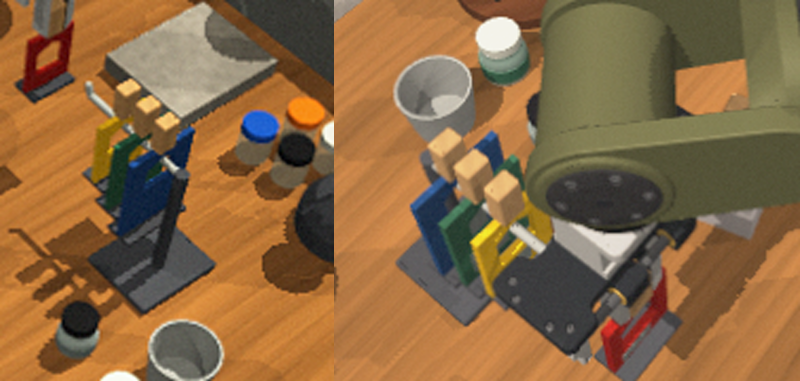

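Call:
servo_tool:
  motion: [1, 8, 0, 0, 1.5, 25, 0, 0, 1.5, 45, 0, 0, 1.5, 65, 0, 0, 1.5, 83, 0, 0, 1.5, 98, 0, 0, 1.5, 106, 0, 0, 1.5, 108.5, 0, 0, 1.5, 108.5, 0, 0, 1.5, 108.5, 0, 0]

```text
time_s: 46.55
ee_pos: [0.4832, 0.3477, 0.2331]
eef_rot: [2.393, 1.571, 0.819]
force: [0.2, 0.6, -2.7]
grip_width: 0.0259
```

```bash
python3 - <<'E'
import go,look
go.to([(.484,.348,.2085,-.2)])
look.two('k10')
E
```

```text
(0.484, 0.348, 0.2085, -0.2) -> [24.6  0.8 -0.3] 0.0
t 46.55 p [483.2 347.7 233.1] w 25.887390022389944 F [ 0.2  0.6 -2.7] q6 2.14 q [0.6 0.4 1.4 0.  1.4 2.1]
```

View pics/k10.png

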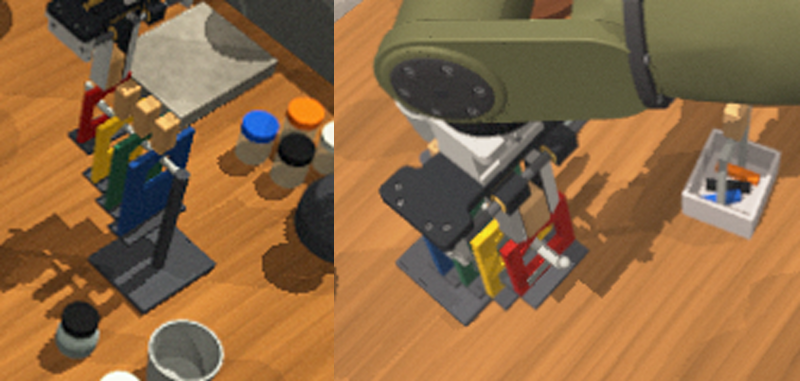

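Red threaded, with the tip out in front.

Call:
servo_tool:
  motion: [6, 0.8, -0.3, 0, 14, 0.8, -0.3, 0, 20, 0.8, -0.3, 0, 23, 0.8, -0.3, 0, 24, 0.8, -0.3, 0, 24, 0.8, -0.3, 0]

```text
time_s: 47.4
ee_pos: [0.4844, 0.3482, 0.2096]
eef_rot: [2.381, 1.57, 0.807]
force: [-2.2, 1.4, 3.7]
grip_width: 0.0255
```

Call:
servo_tool:
  motion: [0.3, 0, 0, 0, 0.3, 0, 0, 0, 0.3, 0, 0, 0, 0.3, 0, 0, 0, 0.3, 0, 0, 0]
  gripper: 0.55

```text
time_s: 48.02
ee_pos: [0.4843, 0.3479, 0.2086]
eef_rot: [-0.646, 1.571, -2.22]
force: [0.3, -0.4, -0.0]
grip_width: 0.0519
```

Call:
servo_tool:
  motion: [-8, 0, 0, 0, -30, 0, 0, 0, -60, 0, 0, 0, -90, 0, 0, 0, -102, 0, 0, 0, -105, 0, 0, 0, -105, 0, 0, 0]

```text
time_s: 48.9
ee_pos: [0.4842, 0.3478, 0.3127]
eef_rot: [-1.001, 1.569, -2.575]
force: [-0.2, -0.6, -0.5]
grip_width: 0.052
```

```bash
python3 - <<'E'
from ms import *
run(['b'])
look.two('k11')
go.to([(.4345,.1225,.31,14.5),(.4345,.1225,.20,14.5)])
E
```

```text
b [0.4337 0.1235] 0.1777 rect [435.  122.7] [24.  28.6] 13.6 yaw nan None 169
(0.4345, 0.1225, 0.31, 14.5) -> [  3.0852 -48.9246 225.5368] -14.7
(0.4345, 0.1225, 0.2, 14.5) -> [113.0852 -48.8162 225.4682] -14.7
t 49.1 p [484.2181 347.8657 312.8963] w 51.75554222749762 F [ 0.3861 -0.0193  0.5087] q6 2.14 q [0.56 0.35 1.2  0.   1.58 2.14]
```

View pics/k11.png

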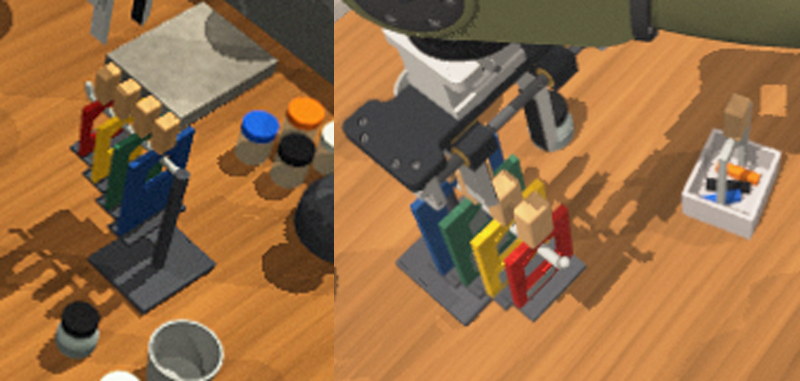

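Call:
servo_tool:
  motion: [0, -2, 10, -1, 0, -7, 35, -4, 0, -15, 70, -7, 0, -24, 110, -10, 0, -32, 150, -13, 0, -40, 185, -14.7, 0, -46, 212, -14.7, 10, -49, 225, -14.7, 35, -49, 225, -14.7, 70, -49, 225, -14.7, 98, -49, 225, -14.7, 110, -49, 225, -14.7, 113, -49, 225, -14.7, 113, -49, 225, -14.7]
  gripper: 0.6

```text
time_s: 50.85
ee_pos: [0.4348, 0.1232, 0.2013]
eef_rot: [1.536, 1.57, 0.219]
force: [0.5, -0.4, 0.5]
grip_width: 0.0564
```

```bash
python3 - <<'E'
import go
from wr import wrist
wrist('w6',.178)
go.to([(.4345,.1225,.137,14.5)])
E
```

```text
wrist block [435.5 123.5] n 810 rect ((434.78302001953125, 123.5450210571289), (19.831504821777344, 25.61033058166504), 13.98665714263916)
(0.4345, 0.1225, 0.137, 14.5) -> [64.5 -0.7  0.6] 0.0
t 50.9 p [434.9 123.2 201.5] w 56.60295313042725 F [-0.2  0.3  0.5] q6 1.51 q [0.2 0.1 1.8 0.  1.3 1.5]
```

View pics/w6.png

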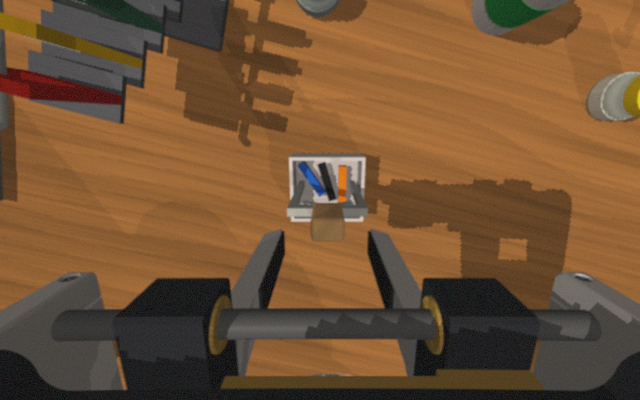

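The basket block at (327,222) is centred. Grasping.

Call:
servo_tool:
  motion: [10, 0, 0, 0, 30, 0, 0, 0, 48, 0, 0, 0, 60, 0, 0, 0, 64, 0, 0, 0, 64, 0, 0, 0]

```text
time_s: 51.65
ee_pos: [0.4347, 0.1231, 0.1368]
eef_rot: [1.534, 1.571, 0.216]
force: [0.4, -0.1, 0.3]
grip_width: 0.0562
```

Call:
servo_tool:
  motion: [0, 0, 0, 0, 0, 0, 0, 0, 0, 0, 0, 0, 0, 0, 0, 0, 0, 0, 0, 0]
  gripper: 0
  force: 40

```text
time_s: 52.28
ee_pos: [0.4345, 0.123, 0.1367]
eef_rot: [-0.679, 1.571, -1.996]
force: [0.0, -1.1, 0.1]
grip_width: 0.026
```

Call:
servo_tool:
  motion: [-5, 0, 0, 0, -20, 0, 0, 0, -45, 0, 0, 0, -75, 0, 0, 0, -105, 0, 0, 0, -130, 0, 0, 0, -145, 0, 0, 0, -150, 0, 0, 0, -150, 0, 0, 0]

```text
time_s: 53.4
ee_pos: [0.4344, 0.1231, 0.2863]
eef_rot: [-1.706, 1.57, -3.024]
force: [0.8, 0.0, -4.2]
grip_width: 0.0258
```

```bash
python3 - <<'E'
import go,numpy as np
a=np.radians(6.7); u=np.array([np.cos(a),np.sin(a)]); ax=np.array([.613,-.3425])
for d in(.19,.06): print(d,ax-d*u)
p=ax-.19*u
go.to([(p[0],p[1],.29,6.7)])
E
```

```text
0.19 [ 0.4 -0.4]
0.06 [ 0.6 -0.3]
(np.float64(0.42429757658768763), np.float64(-0.3646674400488733), 0.29, 6.7) -> [  -3.7 -131.9  469.7] 7.8
t 53.4 p [434.4 123.1 286.3] w 25.787325294649033 F [ 0.8  0.  -4.2] q6 1.51 q [0.2 0.  1.7 0.  1.5 1.5]
```

Call:
servo_tool:
  motion: [0, -3, 10, 0, 0, -9, 32, 1, 0, -17, 60, 2, 0, -25, 90, 3, 0, -34, 120, 4, 0, -42, 150, 5, 0, -50, 180, 6, 0, -59, 210, 7, 0, -67, 240, 7.8, 0, -76, 270, 7.8, 0, -84, 300, 7.8, 0, -93, 330, 7.8, 0, -101, 360, 7.8, 0, -109, 390, 7.8, 0, -117, 418, 7.8, 0, -124, 442, 7.8, 0, -129, 460, 7.8, 0, -131, 467, 7.8, 0, -132, 470, 7.8, 0, -132, 470, 7.8]

```text
time_s: 55.9
ee_pos: [0.4245, -0.3646, 0.2867]
eef_rot: [2.777, 1.571, 1.323]
force: [0.2, 0.6, -3.2]
grip_width: 0.0264
```

Call:
servo_tool:
  motion: [5, 0, 0, 0, 20, 0, 0, 0, 37, 0, 0, 0, 48, 0, 0, 0, 52, 0, 0, 0, 52, 0, 0, 0, 52, 0, 0, 0]

```text
time_s: 56.78
ee_pos: [0.4245, -0.3651, 0.2351]
eef_rot: [0.667, 1.57, -0.787]
force: [0.7, -0.3, -2.7]
grip_width: 0.0262
```

```bash
python3 - <<'E'
import go,look,numpy as np,cv2
a=np.radians(6.7); u=np.array([np.cos(a),np.sin(a)]); ax=np.array([.613,-.3425])
p=ax-.06*u
look.two('k12','short')
# hook tip & bar again
from meas import pts
for W,h in pts():
    m=(W[:,0]>.48)&(W[:,0]<.66)&(W[:,1]>-.4)&(W[:,1]<-.31)&(W[:,2]>.184)&(W[:,2]<.21); q=W[m]
    l=cv2.fitLine(q[:,:2].astype(np.float32),cv2.DIST_HUBER,0,.001,.001).ravel(); l=l if l[0]>0 else l*np.r_[-1,-1,1,1]
    s=(q[:,:2]-l[2:])@l[:2]; print(len(q),'dir',np.degrees(np.arctan2(l[1],l[0])),[ (l[2:]+l[:2]*e)*1000 for e in np.percentile(s,[.5,99.5])])
go.to([(p[0],p[1],.2337,6.7)])
E
```

```text
217 dir 7.0412107 [array([ 501.1, -359.2]), array([ 620.7, -344.4])]
166 dir 6.4467993 [array([ 495.3, -353. ]), array([ 617.8, -339.2])]
(np.float64(0.5534097610276908), np.float64(-0.34950024422596004), 0.2337, 6.7) -> [  1.3 129.9  -0.4] -0.0
t 56.975 p [ 424.5 -365.   234.9] w 25.68932033133627 F [ 0.3 -0.3 -2.7] q6 0.68 q [-0.8  0.3  1.4  0.   1.4  0.7]
```

View pics/k12.png

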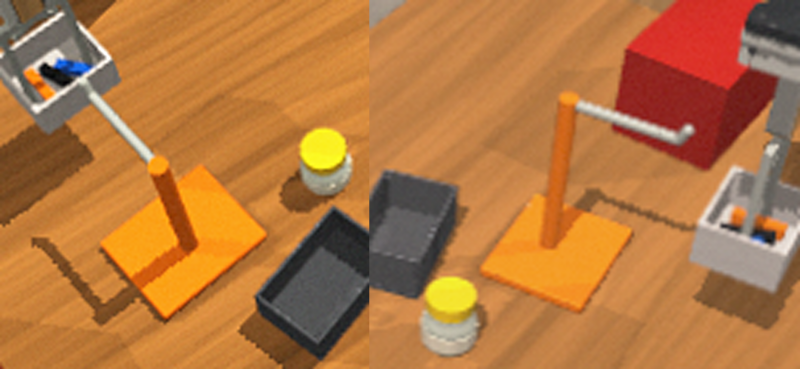

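Basket in front of the tip, upright. Sliding on.

Call:
servo_tool:
  motion: [1, 6, 0, 0, 1, 20, 0, 0, 1, 38, 0, 0, 1, 56, 0, 0, 1, 74, 0, 0, 1, 92, 0, 0, 1, 110, 0, 0, 1, 122, 0, 0, 1, 128, 0, 0, 1, 130, 0, 0, 1, 130, 0, 0]

```text
time_s: 58.35
ee_pos: [0.5534, -0.3499, 0.2337]
eef_rot: [-0.77, 1.571, -2.224]
force: [0.2, 0.3, -3.4]
grip_width: 0.0256
```

```bash
python3 - <<'E'
import go,look
look.two('k13','short')
go.to([(.5534,-.3495,.2087,6.7)])
E
```

```text
(0.5534, -0.3495, 0.2087, 6.7) -> [25.1  0.2 -0.5] -0.0
t 58.45 p [ 553.2 -350.   233.8] w 25.65724807404755 F [ 0.4 -0.  -3.7] q6 0.83 q [-0.6  0.5  1.1 -0.   1.5  0.8]
```

View pics/k13.png

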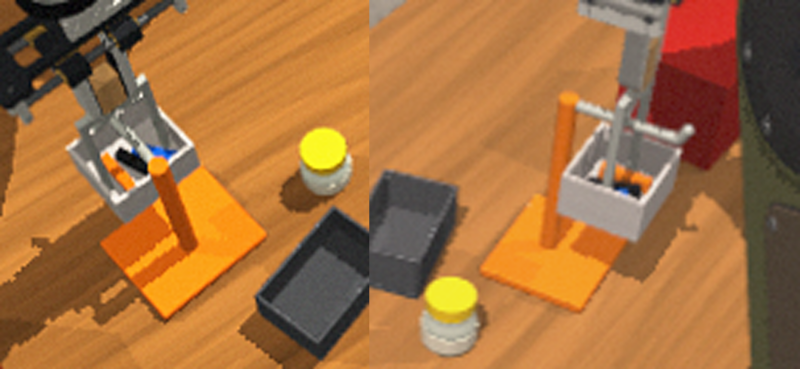

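The bar passes through the loop. Lower, release, lift.

Call:
servo_tool:
  motion: [6, 0, -0.5, 0, 14, 0, -0.5, 0, 20, 0, -0.5, 0, 23, 0, -0.5, 0, 24.5, 0, -0.5, 0, 24.5, 0, -0.5, 0]

```text
time_s: 59.2
ee_pos: [0.5536, -0.3497, 0.2101]
eef_rot: [0.657, 1.569, -0.797]
force: [-2.2, -0.8, 4.7]
grip_width: 0.0261
```

Call:
servo_tool:
  motion: [0.3, 0, 0, 0, 0.3, 0, 0, 0, 0.3, 0, 0, 0, 0.3, 0, 0, 0, 0.3, 0, 0, 0]
  gripper: 0.55

```text
time_s: 59.82
ee_pos: [0.5535, -0.3493, 0.2088]
eef_rot: [-2.678, 1.571, 2.151]
force: [0.8, 0.5, -0.0]
grip_width: 0.052
```

Call:
servo_tool:
  motion: [-8, 0, 0, 0, -30, 0, 0, 0, -60, 0, 0, 0, -90, 0, 0, 0, -102, 0, 0, 0, -105, 0, 0, 0, -105, 0, 0, 0]

```text
time_s: 60.7
ee_pos: [0.5534, -0.3492, 0.3128]
eef_rot: [-2.302, 1.569, 2.527]
force: [0.8, 0.8, 0.2]
grip_width: 0.0517
```

Call:
servo_tool:
  motion: [0, -10, 0, 0, 0, -40, 0, 0, 0, -80, 0, 0, 0, -115, 0, 0, 0, -130, 0, 0, 0, -130, 0, 0, 0, -130, 0, 0, 0, -130, 0, 0]

```text
time_s: 61.7
ee_pos: [0.4251, -0.3643, 0.3134]
eef_rot: [-2.584, 1.57, 2.246]
force: [0.2, -0.5, 0.5]
grip_width: 0.0518
```

```bash
python3 - <<'E'
import go,look
from meas import *
for n in('scene','side'): c=cam(n);save(c,'f_'+n+'.png')
look.two('k14','short'); look.two('k15')
P=pts(); A=np.vstack([w for w,_ in P]);C=np.vstack([h for _,h in P])
for k,(x,y) in {'s1':(.586,.348),'s2':(.552,.348),'s3':(.518,.348),'s4':(.484,.348),'b':(.5534,-.3495)}.items():
    m=(np.hypot(A[:,0]-x,A[:,1]-y)<.022)&(abs(A[:,2]-.25)<.012); q=A[m]*1000
    print(k,'top',q.mean(0),len(q),'z90',np.percentile(q[:,2],90))
m=(np.hypot(A[:,0]-.685,A[:,1]+.015)<.013)&(A[:,2]<.2);print('cap z',np.percentile(A[m][:,2],50)*1000)
go.to([])
E
```

```text
s1 top [583.  346.5 248.6] 268 z90 252.45002074147092
s2 top [550.6 347.4 248.4] 268 z90 252.44711765715564
s3 top [515.6 346.7 248.7] 269 z90 252.58134811882545
s4 top [482.5 346.2 249. ] 276 z90 252.90165182921407
b top [ 553.4 -345.7  248.6] 199 z90 253.10542428944072
cap z 147.80366541909265
t 62.1 p [ 424.4 -364.5  313.8] w 51.747472676083966 F [0.3 0.3 0.3] q6 0.68 q [-0.8  0.3  1.3  0.   1.6  0.7]
```

View pics/k14.png

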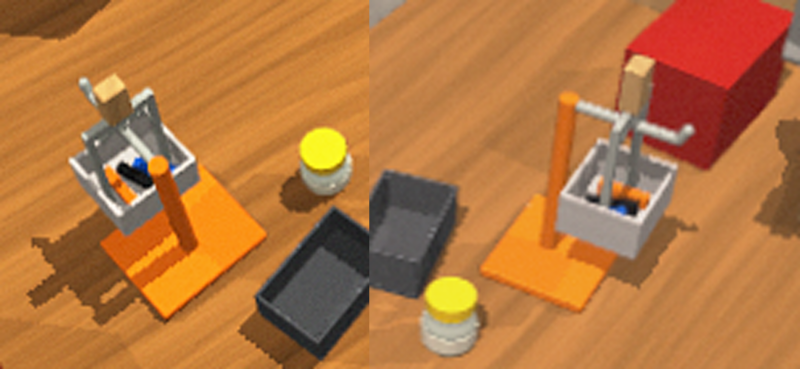

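View pics/k15.png

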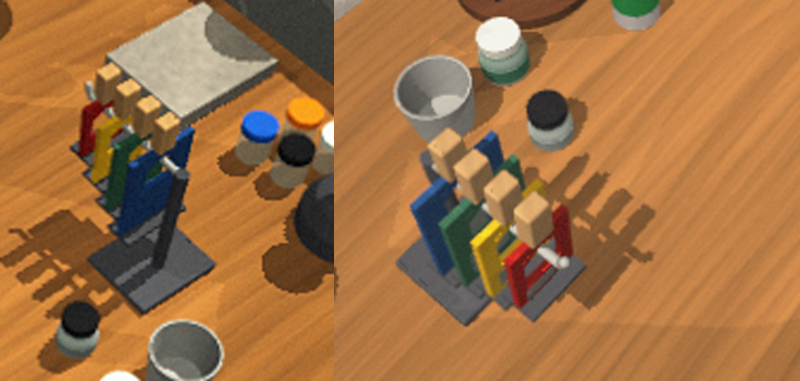

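View pics/f_scene.png

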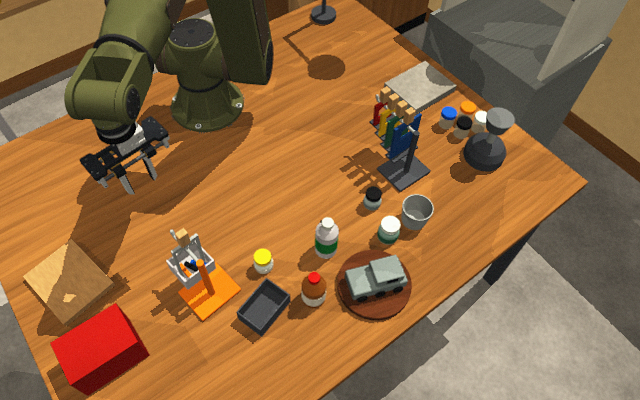

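All four blocks and the basket's sit at 250 mm, so every eye rests on its bar. The cap is up at 148 mm and the bystanders have not moved. I'll wait a moment so it settles, then hand in.

Call:
servo_tool:
  motion: [0, 0, 0, 0, 0, 0, 0, 0, 0, 0, 0, 0, 0, 0, 0, 0, 0, 0, 0, 0, 0, 0, 0, 0, 0, 0, 0, 0, 0, 0, 0, 0]

```text
time_s: 63.1
ee_pos: [0.4243, -0.3645, 0.3138]
eef_rot: [-2.62, 1.571, 2.209]
force: [0.6, 0.0, -0.4]
grip_width: 0.0516
```

```bash
python3 - <<'E'
from h import *
for n,f in (('scene','f_scene.png'),('side','f_side.png')):
    c=cam(n); a=cv2.imread('pics/'+f).astype(int); b=cv2.cvtColor(c['color'],cv2.COLOR_RGB2BGR).astype(int)
    print(n,'changed px',int((abs(a-b).max(2)>40).sum()))
print(ctrl.hand_in())
E
```

```text
scene changed px 366
side changed px 61
the job is handed in; nothing more can be done
None
```

The bench is closed down and the job was handed in at about 63 s of the 208 s allowed.

- **Spray canister:** I pressed the cap to its stop. The fingertips held at 140.2 mm while the force rose to 16 N, against 7.2 N at the stop. The cap came back up, measured at 147.8 mm.
- **Screens:** All four were out. I hung blue, green, yellow and then red on the long hook, releasing each before fetching the next.
- **Basket:** It hangs by its handle on the short orange hook, clear of the post.

**Last checks:**
- The grip-block tops of all four screens and the basket measured about 250 mm (means 248–249), which is the height expected when each rests on its bar.
- The screens sit about 33–35 mm apart.
- In the last pictures the jars, bottle and tins look to be where they were.
- The gripper was clear of everything.
- I saw no item knocked aside during the run.

**Disagreements:**
- The two fixed cameras differed by about 6 mm across the hook bars, so I used the mean. Every screen and the basket went on without contact.
- The final still-scene comparison, about a second apart, showed 366 changed pixels in the scene view and 61 in the side view. I put this down to image noise and slight arm motion but did not trace it.

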